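# Set the parts washer to programme five and start it

### The arm

A 6-joint arm with a two-finger parallel gripper is mounted at the origin on the work surface. World frame = base frame: x ahead of the robot, y to its left, z up, the work surface at z = 0. Lengths are in m, angles in rad, forces in N, time in s.
With the tool pointing down it reaches from about 0.225 to 0.875 m from the base axis. Payload 3.4 kg.
Tool frame: the origin (TCP) lies between the finger pads; the fingertips stand 17 mm ahead of it and the grasp point (between the pads) lies 2 mm behind it; y points along the fingers, z is the direction in which the jaws open and shut, and the axes are right-handed (so a half turn about y gives the same grasp; the last joint's range is limited). The gripper opens to 85 mm and grips with 20 to 120 N. Pads are 22 mm wide; open, the fingers measure 114 mm over their backs; the gripper's body (76 mm by 85 mm) begins 54 mm behind the grasp point. The pads swing forward as they close: fully open they stand 13 mm farther back than shut.
Start: joints at [1.125, 0.276, 1.505, -0, 1.361, -0.121], TCP at [0.184, 0.545, 0.248] pointing down, gripper open.
Joint ranges: [-2.89, 2.89], [-0.75, 2.08], [0.22, 2.7], [-1.18, 4.32], [0.11, 2.71], [-2.7, 2.7]. Speed limits (rad/s): [2.57, 2.57, 3.14, 3.14, 3.14, 3.14].

### API

Orientations are given as a unit quaternion [w, x, y, z].
In Python, from rig import manip, get_image, camera_model, sign_off, spot_in, silhouettes, spot_point gives the robot as it stands.
- The arm moves only by the tool jog_arm, never from a script. Its argument "targets" is a list of rows, each a list of 3 entries, a list of its own where there are three numbers: the finger opening in m, from 0 to 0.0854, then the shift along the world's x, y, z in m, then the turn about the world's z in rad. In form: [[claw, [x, y, z], spin], ...]. A call has 1 to 10 rows; each row shifts and turns the commanded pose from where the row before left it; what a row does not reach is not made up. A row lasts 1/8 s, in which the tool goes at most 62.5 mm and 10.7 degrees, less where a joint would pass 70% of its speed; a pose out of reach is approached as far as the arm can. A call with a gripper value outside its range is refused whole. The fingers move at their own pace and stop on an object; "force" is the grip in N (left out, the last holds). Time passes only in rows, so rows that do not move let the fingers close. It gives the time, the measured TCP pose, the force and the opening at its end, in the units of the state.
- manip.get_state(): the state, without advancing time (a new reading comes with each control period).
- get_image(name): name is "scene" or "side" or "wrist"; returns (picture, depth): 400x640x3 uint8, red, green, blue; 400x640 float32, m along the optical axis (not along the pixel's ray), 0 where there is no reading.
- camera_model(name): a dict with "mtx" (3x3 intrinsics, pixels), "world_from_camera" (4x4, takes a point from camera to world coordinates). Camera axes: x right, y up, looking along -z (the intrinsics and any distortion apply to the point x, -y, -z); pixel columns grow to the right and rows downward; lengths in m; the calibration is good to about 2 mm. A picture is of the moment at which its call begins: read the wrist's pose just before it. camera_model takes no time and is no camera call; for the wrist camera it gives the pose at the moment of the call.
- sign_off(): hands the job in, once; it reports no verdict.
Trained networks look in the newest picture that a camera, given by its name, has taken for a name from the list of things; names that differ only in an ending like _2 or _b are one class to them, and where a whole thing is asked for, a point or a joint stands for the part that bears it (a point fixed in the world has none). Each returns a list of dicts, best first, with "score" (0 to 1); they miss things now and then, are a little off and sometimes report something else, mostly with a low value. They report only what shows in the picture. A call takes as long as a camera call.
- spot_in(name, camera): "position" ([column, row] in pixels, amid what is visible of it).
- silhouettes(name, camera): "mask" (400x640 bool, what is visible of it) and "position" ([column, row] in pixels, amid what is visible of it).
- spot_point(name, camera): "position" ([column, row] in pixels: a listed point, or the origin of a listed thing).
The state is a dict: "clock": time; "qpos": joint angles; "qd": joint speeds; "effort": joint torques, N m; "position": TCP position; "ee_rot": TCP orientation; "contact_force": force on the tool from outside, world axes, zero at the start; "moment": the same for the moment, N m; "width": finger opening in m.
Only numpy, scipy, OpenCV 4.12 (cv2) and the standard library are available. Lean on these libraries where they do the work, as an engineer would, in place of code of your own. Each camera call takes 0.05 s, during which the arm holds its last target.

### The job

Set the benchtop parts washer to programme five: push its selector lever round clockwise (seen from above) with a fingertip, click by click, until it rests at the fifth bar after the round off dot, never letting it click past that bar. Then, with the lever there, press the start button right down and let it come up again. Use only touch: do not pinch the lever, and leave the loose things around the machine where they are.

Things in the scene. Friction and masses are not known exactly. Their poses are not given: they have to be found in the camera images.
- washer: Parts washer fixed to the bench: off-white case 340 (its x) by 360 (y) by 140 mm high; origin: centre of its underside, z up. The control deck is its -x half (robot side), flat, 140 mm high; on the +x half lies a shut steel cover, 12 mm higher, with a grip bar 5 mm more at its far edge. In its frame the selector is at (-75, 75), the start button at (-100, -100) mm. Turned by up to 0.35 rad.
- selector_axis (a point): Point on the selector's vertical axis, at deck height. Flat marks are printed round it 74 to 92 mm out, 30 degrees apart, clockwise seen from above: a round dot (off, position 0), then seven black bars (1 to 7) that grow slightly longer. The gap in the circle of marks faces the robot side (-x of the washer).
- selector (a joint): Selector angle in rad, growing clockwise seen from above. 0 = off: lever points at the dot, 105 deg counterclockwise from the washer's +x axis. One click is 0.5236 (30 deg): bar n is at n x 0.5236, bar 5 at 2.618. About 2 to 4 N at 45 mm takes it over the crest half way between marks; then it springs on to the next mark and stays. Starts at off, bar 1 or bar 2; stops beyond off and bar 7.
- lever_tip (a point): Middle of the top edge at the lever's outer end; it points to the mark that is set. The lever is a straight black bar out to one side of a round hub (radius 19 mm, top 33 mm above the deck): it ends 66 mm from the axis, is 14 mm wide, with upright flat sides from 5 to 31 mm above the deck and a white line along its outer top.
- start (a joint): Travel of the start button in m: 0 up, 0.006 fully down. A spring returns it; fully down takes about 4 N.
- start_top (a point): Centre of the top of the start button, a grey round push button of radius 18 mm, pressed straight down. Its top is 22 mm above the deck (16 mm when down); the dark round housing about it is 52 mm wide, 12 mm high.
- pinion: Loose steel pinion on the washer's cover, 52 mm wide, 34 mm high, 0.25 kg; origin at the centre of its underside. To be left alone.
- jar: Loose closed jar on the bench beside the washer, 66 mm wide, 90 mm high; origin at the centre of its underside. To be left alone.
- tin: Loose open metal cup on the bench beside the washer, 72 mm wide, 80 mm high; origin at the centre of its underside. To be left alone.

How it is judged:
By the outcome, as a careful person would: the job done as asked, in the order asked, and still so for the second after the job is handed in, with the robot touching nothing.
It also fails if it takes over 61 s, if anything falls off the work surface, if the arm or the gripper's body presses on something with over 40 N, if the wrist force passes 120 N, or if a joint passes its speed limit or range.

## Working session

There is one attempt and no reset: what is moved stays moved. The work goes in short steps, Python scripts to look and compute and a tool call to move; the robot and the scene stay as the last step left them, time stands still between calls to the robot, and variables do not carry over. Pictures are saved under pics/ and viewed, and the job is handed in when it is done.

Besides the shell and the picture viewer there is one more tool, called after "Call:" by a JSON object that holds its "op" and its "data". jog_arm: Moves the arm, as the interface text tells. Its arguments: {"type":"object","properties":{"targets":{"type":"array","items":{"type":"array"}},"force":{"type":"number"}},"required":["targets"]}

```bash
mkdir -p pics; ls
cat > h.py <<'E'
import numpy as np, cv2
from rig import manip, get_image, camera_model, sign_off, spot_in, silhouettes, spot_point
def w(cam,px,depth=None,z=None,cm=None):
    cm=cm or camera_model(cam); K=np.array(cm["mtx"]);T=np.array(cm["world_from_camera"])
    u,v=px; d=np.array([(u-K[0,2])/K[0,0],-(v-K[1,2])/K[1,1],-1.0])
    o=T[:3,3]; r=T[:3,:3]@d
    s=depth if z is None else (z-o[2])/r[2]
    return o+s*r
def save(n,p): cv2.imwrite('pics/'+n,p[:,:,::-1])
E
python3 - <<'E'
from h import *
print({k:np.round(v,3) for k,v in manip.get_state().items()})
for c in ["scene","side"]:
    p,d=get_image(c); save(c+'0.png',p); cm=camera_model(c); print(c,{k:np.round(v,3).tolist() if not isinstance(v,str) else v for k,v in cm.items()})
    for n in ["selector_axis","lever_tip","start_top","washer","pinion","jar","tin"]:
        r=spot_point(n,c)
        for q in r[:2]:
            u,v=q["position"]; dd=d[int(min(max(v,0),399)),int(min(max(u,0),639))]
            print(n,np.round(q["position"],1),round(q["score"],2),np.round(w(c,(u,v),dd),3))
E
```

```text
pics
{'clock': np.float64(0.0), 'qpos': array([ 1.125,  0.277,  1.506,  0.   ,  1.361, -0.121]), 'qd': array([-0.002, -0.001,  0.001,  0.002, -0.001, -0.001]), 'effort': array([ 1.0000e-03, -4.1678e+01, -2.4580e+01, -0.0000e+00,  1.1000e-02,
       -0.0000e+00]), 'position': array([0.183, 0.544, 0.247]), 'ee_rot': array([-0.697,  0.698, -0.115,  0.114]), 'contact_force': array([ 0.564,  0.232, -0.29 ]), 'moment': array([-0.   ,  0.003,  0.023]), 'width': np.float64(0.086)}
scene {'mtx': [[377.757, 0.0, 321.057], [0.0, 377.757, 207.586], [0.0, 0.0, 1.0]], 'world_from_camera': [[-0.468, -0.706, 0.531, 1.126], [0.884, -0.369, 0.288, 0.329], [-0.007, 0.604, 0.797, 0.934], [0.0, 0.0, 0.0, 1.0]]}
selector_axis [357.1 201.4] 0.59 [0.54  0.12  0.149]
lever_tip [383.7 197.1] 0.92 [0.504 0.179 0.161]
start_top [299.6 168.8] 0.68 [ 0.518 -0.066  0.162]
pinion [295.8 224. ] 0.72 [0.69  0.022 0.17 ]
jar [418.7 253.3] 0.72 [0.543 0.314 0.038]
tin [252.7 192.9] 0.62 [ 0.567 -0.215  0.024]
side {'mtx': [[419.782, 0.0, 322.362], [0.0, 419.782, 200.001], [0.0, 0.0, 1.0]], 'world_from_camera': [[0.745, 0.521, -0.418, 0.195], [-0.667, 0.569, -0.481, -0.465], [-0.013, 0.637, 0.771, 0.863], [0.0, 0.0, 0.0, 1.0]]}
selector_axis [260.4 188.4] 0.79 [0.501 0.101 0.148]
lever_tip [243.4 161.5] 0.9 [0.526 0.206 0.139]
start_top [315.3 221.3] 0.49 [ 0.525 -0.061  0.163]
washer [312.8 216.4] 0.88 [ 0.541 -0.034  0.14 ]
pinion [344.4 172.3] 0.62 [ 0.661 -0.007  0.171]
jar [224.4 179.6] 0.55 [0.459 0.188 0.139]
tin [372.1 310.2] 0.65 [ 0.509 -0.25   0.064]
```

View pics/scene0.png

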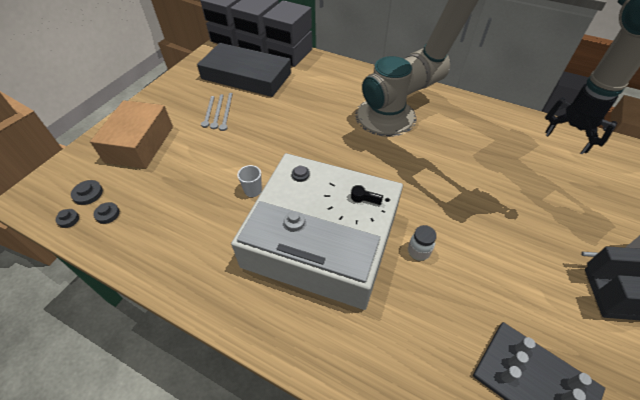

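View pics/side0.png

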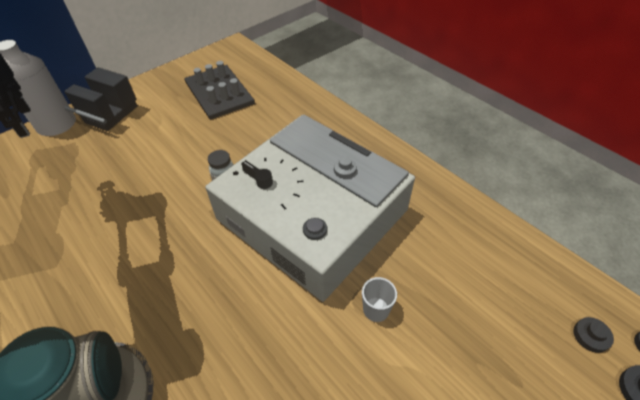

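```bash
cat >> h.py <<'E'
def rect(cam,p,z=0.14,x0=0.40,x1=0.80,y0=-0.2,y1=0.3,s=1000,cm=None):
    # top-down: image rows = x decreasing (up = +x), cols = y decreasing (right = -y)
    cm=cm or camera_model(cam); K=np.array(cm["mtx"]);T=np.linalg.inv(np.array(cm["world_from_camera"]))
    H,W=int((x1-x0)*s),int((y1-y0)*s)
    r,c=np.mgrid[0:H,0:W]; P=np.stack([x1-r/s,y1-c/s,np.full(r.shape,z)],-1)
    q=P@T[:3,:3].T+T[:3,3]; u=K[0,0]*q[...,0]/-q[...,2]+K[0,2]; v=-K[1,1]*q[...,1]/-q[...,2]+K[1,2]
    return cv2.remap(p,u.astype(np.float32),v.astype(np.float32),cv2.INTER_CUBIC)
E
python3 - <<'E'
from h import *
for c in ["scene","side"]:
    p,d=get_image(c); save(c+'_r.png',rect(c,p))
    for nm,z in [("start_top",.162),("lever_tip",.171),("selector_axis",.14)]:
        for q in spot_point(nm,c)[:1]: print(c,nm,np.round(w(c,q["position"],z=z),4))
    H,W=d.shape; K=np.array(camera_model(c)["mtx"]);T=np.array(camera_model(c)["world_from_camera"])
    v,u=np.mgrid[0:H,0:W]; P=np.stack([(u-K[0,2])/K[0,0]*d,-(v-K[1,2])/K[1,1]*d,-d],-1)@T[:3,:3].T+T[:3,3]
    z=P[...,2]
    m=(z>.13)&(z<.158)&(d>0)&(np.abs(P[...,0]-.6)<.3)&(np.abs(P[...,1])<.3)
    m=cv2.morphologyEx(m.astype(np.uint8),cv2.MORPH_OPEN,np.ones((5,5)))>0
    print(c,cv2.minAreaRect(P[m][:,:2].astype(np.float32)), np.median(z[(m)&(z<.146)]))
    tin=None
E
```

```text
scene start_top [ 0.6473 -0.127   0.162 ]
scene lever_tip [0.517  0.1809 0.171 ]
scene selector_axis [0.5377 0.1151 0.14  ]
scene ((0.6052950024604797, 0.04946921765804291), (0.3416425585746765, 0.3591984510421753), 7.7787699699401855) 0.13949387372314337
side start_top [ 0.5193 -0.0612  0.162 ]
side lever_tip [0.5119 0.1805 0.171 ]
side selector_axis [0.5114 0.1079 0.14  ]
side ((0.6025704145431519, 0.0457436740398407), (0.33833178877830505, 0.3602377772331238), 7.7622785568237305) 0.14016853637769555
```

Run:
```python
import cv2,numpy as np
a=cv2.imread('pics/scene_r.png');b=cv2.imread('pics/side_r.png')
def W(p,yaw=.1356,c=(.604,.0475)):
    return np.array([c[0]+p[0]*np.cos(yaw)-p[1]*np.sin(yaw),c[1]+p[0]*np.sin(yaw)+p[1]*np.cos(yaw)])
out=[]
for im in (a,b):
    im=im.copy()
    def px(q): return (int(round((.3-q[1])*1000)),int(round((.8-q[0])*1000)))
    ax=np.array([-.075,.075])
    for n in range(8):
        t=np.radians(105-30*n); 
        cv2.circle(im,px(W(ax+.083*np.array([np.cos(t),np.sin(t)]))),2,(0,0,255),-1)
    cv2.circle(im,px(W(ax)),2,(0,255,0),-1); cv2.circle(im,px(W((-.1,-.1))),2,(0,255,0),-1)
    out.append(im[80:400,60:440])
cv2.imwrite('pics/fit.png',np.hstack(out))
```

```text
(no output)
```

View pics/fit.png

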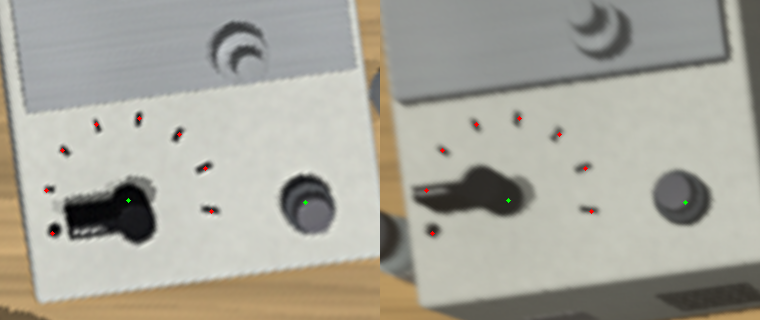

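Run:
```python
from h import *
yaw=.1356;c0=(.604,.0475)
def W(p): return np.array([c0[0]+p[0]*np.cos(yaw)-p[1]*np.sin(yaw),c0[1]+p[0]*np.sin(yaw)+p[1]*np.cos(yaw)])
out=[]
for c in ["scene","side"]:
    p,d=get_image(c); im=rect(c,p,z=.171,x0=.44,x1=.62,y0=.03,y1=.22,s=2000)
    def px(q): return (int(round((.22-q[1])*2000)),int(round((.62-q[0])*2000)))
    ax=np.array([-.075,.075])
    for n in range(3):
        t=np.radians(105-30*n)
        cv2.line(im,px(W(ax)),px(W(ax+.066*np.array([np.cos(t),np.sin(t)]))),(255,0,0),1)
    out.append(im)
save('lev0.png',np.hstack(out))
```

```text
(no output)
```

View pics/lev0.png

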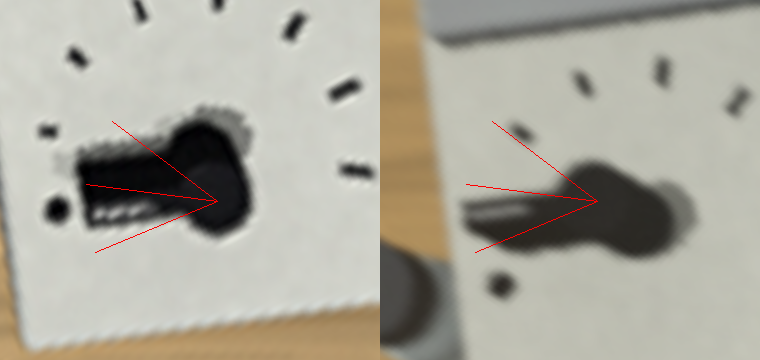

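Call:
{"op": "jog_arm", "data": {"targets": [[0.0,[0.025,-0.04,0.01],0],[0.0,[0.027,-0.047,0.01],0],[0.0,[0.027,-0.047,0.01],0],[0.0,[0.027,-0.047,0.01],0],[0.0,[0.027,-0.047,0.01],0],[0.0,[0.027,-0.047,0],0],[0.0,[0.027,-0.047,0],0],[0.0,[0.027,-0.047,0],0],[0.0,[0.026,-0.047,0],0],[0.0,[0,0,0],0]]}}

```text
clock: 2.55
position: [0.4252, 0.126, 0.2983]
ee_rot: [-0.697, 0.698, -0.116, 0.117]
contact_force: [-0.1, 0.6, 0.1]
width: 0.0002
```

Run:
```python
from h import *
from scipy.spatial.transform import Rotation as R
s=manip.get_state(); print({k:np.round(v,3) for k,v in s.items()})
q=s["ee_rot"]; print(R.from_quat([*q[1:],q[0]]).as_matrix().round(2))
cm=camera_model("wrist"); p,d=get_image("wrist"); save('wr0.png',p); print(np.round(cm["world_from_camera"],3))
save('wr0r.png',rect("wrist",p,z=.171,x0=.40,x1=.65,y0=0,y1=.25,s=2000,cm=cm))
for nm,z in [("start_top",.162),("lever_tip",.171),("selector_axis",.14)]:
    for q in spot_point(nm,"wrist")[:1]: print(nm,q["score"],q["position"],np.round(w("wrist",q["position"],z=z,cm=cm),4))
```

```text
{'clock': np.float64(2.55), 'qpos': array([ 1.320e-01,  4.700e-02,  1.667e+00, -1.000e-03,  1.427e+00,
       -1.108e+00]), 'qd': array([ 0.068, -0.012,  0.016,  0.053,  0.021,  0.028]), 'effort': array([ -1.567, -27.65 , -25.455,  -0.419,  -0.165,  -0.182]), 'position': array([0.425, 0.126, 0.298]), 'ee_rot': array([-0.697,  0.698, -0.116,  0.117]), 'contact_force': array([-0.148,  0.639,  0.139]), 'moment': array([ 0.044,  0.064, -0.004]), 'width': np.float64(0.0)}
[[ 0.95  0.    0.32]
 [-0.32 -0.    0.95]
 [ 0.   -1.   -0.  ]]
[[ 0.324 -0.911 -0.256  0.362]
 [ 0.946  0.312  0.087  0.149]
 [ 0.    -0.27   0.963  0.424]
 [ 0.     0.     0.     1.   ]]
lever_tip 0.64 [398.2, 260.7] [0.5127 0.1771 0.171 ]
```

View pics/wr0.png

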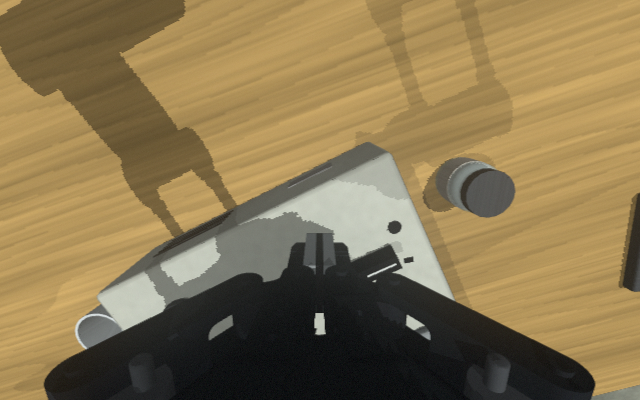

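View pics/wr0r.png

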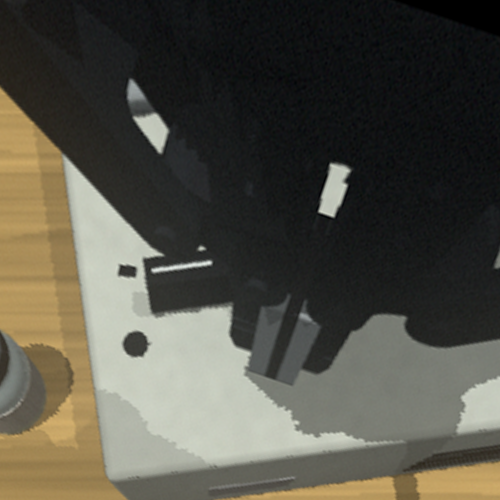

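Call:
{"op": "jog_arm", "data": {"targets": [[0.0,[0.05,-0.01,0.01],0],[0.0,[0.05,-0.01,0.01],0],[0.0,[0.05,0,0.01],0],[0.0,[0,0,0],0]]}}

```text
clock: 3.25
position: [0.5763, 0.1105, 0.3276]
ee_rot: [0.698, -0.698, 0.113, -0.114]
contact_force: [-1.2, 0.6, 0.3]
width: 0.0002
```

Run:
```python
from h import *
cm=camera_model("wrist"); p,d=get_image("wrist"); save('wr1.png',p)
a=rect("wrist",p,z=.171,x0=.42,x1=.60,y0=.02,y1=.22,s=1900,cm=cm)
b=rect("wrist",p,z=.14,x0=.42,x1=.60,y0=.02,y1=.22,s=1900,cm=cm)
save('wr1r.png',np.hstack([a,b]))
for nm,z in [("start_top",.162),("lever_tip",.171),("selector_axis",.14)]:
    for q in spot_point(nm,"wrist")[:1]: print(nm,q["score"],q["position"],np.round(w("wrist",q["position"],z=z,cm=cm),4))
T=np.array(cm["world_from_camera"]);K=np.array(cm["mtx"])
v,u=np.mgrid[0:400,0:640]; P=np.stack([(u-K[0,2])/K[0,0]*d,-(v-K[1,2])/K[1,1]*d,-d],-1)@T[:3,:3].T+T[:3,3]
g=np.array([.5195,.1117]); m=(P[...,2]>.160)&(P[...,2]<.18)&(np.hypot(P[...,0]-g[0],P[...,1]-g[1])<.08)&(d>0)
print(m.sum(),np.median(P[m],0))
for r in (25,35,45,55,62):
    rr=np.hypot(P[...,0]-g[0],P[...,1]-g[1]); k=m&(abs(rr-r/1000)<.005)
    if k.sum(): a=P[k]; print(r,k.sum(),np.degrees(np.arctan2(a[:,1]-g[1],a[:,0]-g[0])).mean(),np.median(a[:,2]))
```

```text
start_top 0.16 [288.1, 192.9] [0.5759 0.079  0.162 ]
lever_tip 0.62 [366.6, 96.9] [0.5117 0.1795 0.171 ]
selector_axis 0.56 [302.6, 127.6] [0.5196 0.1133 0.14  ]
2094 [0.51949993 0.12296984 0.17239066]
25 245 68.02362031692765 0.1713583717547556
35 170 91.75742276579194 0.17107630170145754
45 175 93.18568320855051 0.17127970850412555
55 174 94.03665810028862 0.17125823083593184
62 176 94.32641966529908 0.1711715209643793
```

View pics/wr1.png

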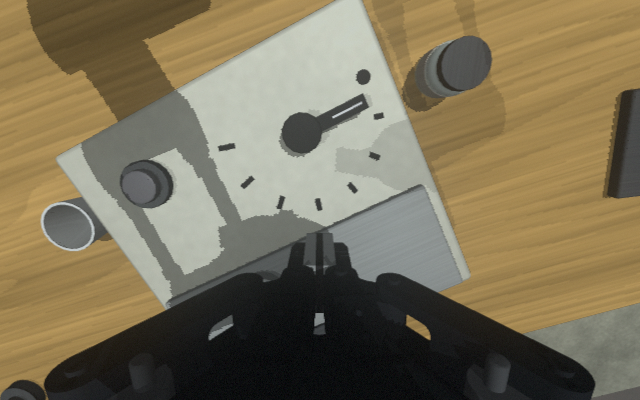

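View pics/wr1r.png

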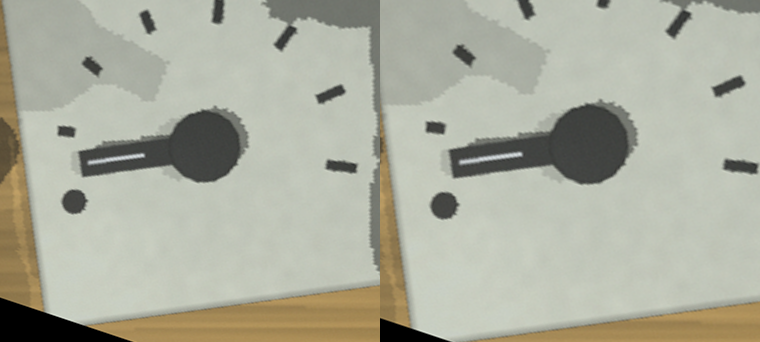

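Call:
{"op": "jog_arm", "data": {"targets": [[0.0,[-0.04,0.015,0],0.14],[0.0,[-0.04,0.015,0],0.14],[0.0,[-0.026,0.015,-0.01],0.14],[0.0,[0,0,-0.04],0],[0.0,[0,0,-0.04],0],[0.0,[0,0,-0.04],0],[0.0,[0,0,-0.025],0],[0.0,[0,0,0],0]]}}

```text
clock: 4.45
position: [0.4647, 0.154, 0.1721]
ee_rot: [-0.706, 0.706, 0.032, -0.035]
contact_force: [0.3, 0.6, -0.5]
width: -0.0004
```

```bash
cat >> h.py <<'E'
AX=np.array([.5195,.1117])
def lever(cam="scene",cm=None):
    "angle of lever (world deg, n) via depth band around lever top"
    cm=cm or camera_model(cam); p,d=get_image(cam)
    T=np.array(cm["world_from_camera"]);K=np.array(cm["mtx"])
    r=silhouettes("lever_tip",cam)
    return p,d,r
def st():
    from scipy.spatial.transform import Rotation as R
    s=manip.get_state(); q=s["ee_rot"]; M=R.from_quat([*q[1:],q[0]]).as_matrix()
    print('t',round(float(s["clock"]),2),'pos',np.round(s["position"],4),'F',np.round(s["contact_force"],2),'jaw deg',round(float(np.degrees(np.arctan2(M[1,2],M[0,2]))),1),'q',np.round(s["qpos"],2))
    return s
E
python3 - <<'E'
from h import *
st()
for c in ["scene","side"]:
    p,d=get_image(c); save(c+'1.png',rect(c,p,z=.171,x0=.40,x1=.65,y0=-.02,y1=.24,s=2000))
    for q in spot_point("lever_tip",c)[:1]: print(c,q["score"],np.round(w(c,q["position"],z=.171),4))
import cv2
cv2.imwrite('pics/c1.png',cv2.resize(np.hstack([cv2.imread('pics/scene1.png'),cv2.imread('pics/side1.png')]),None,fx=.75,fy=.75))
E
```

```text
t 4.45 pos [0.4647 0.154  0.1721] F [ 0.28  0.55 -0.53] jaw deg 95.5 q [ 0.18  0.21  1.8   0.    1.14 -1.49]
scene 0.81 [0.5092 0.183  0.171 ]
side 0.83 [0.5248 0.1767 0.171 ]
```

View pics/c1.png

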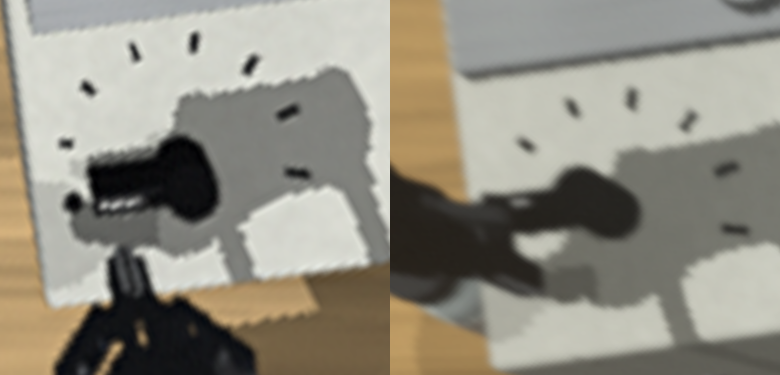

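Call:
{"op": "jog_arm", "data": {"targets": [[0.0,[0.012,0.002,0],0],[0.0,[0.012,0.002,0],0],[0.0,[0,0,0],0]]}}

```text
clock: 5.03
position: [0.4933, 0.1581, 0.1735]
ee_rot: [0.706, -0.706, -0.034, 0.033]
contact_force: [-0.5, 0.5, 0.4]
width: 0.0002
```

Call:
{"op": "jog_arm", "data": {"targets": [[0.0,[0.003,0,0],0],[0.0,[0,0,0],0]]}}

```text
clock: 5.28
position: [0.4945, 0.1579, 0.1732]
ee_rot: [0.706, -0.706, -0.033, 0.034]
contact_force: [-0.1, 0.9, -0.6]
width: -0.0002
```

Call:
{"op": "jog_arm", "data": {"targets": [[0.0,[0.003,0,0],0],[0.0,[0,0,0],0]]}}

```text
clock: 5.52
position: [0.4976, 0.158, 0.1733]
ee_rot: [0.706, -0.706, -0.034, 0.034]
contact_force: [0.5, -0.1, 0.4]
width: 0.0004
```

Call:
{"op": "jog_arm", "data": {"targets": [[0.0,[0.003,0,0],0],[0.0,[0,0,0],0]]}}

```text
clock: 5.78
position: [0.5008, 0.158, 0.1733]
ee_rot: [-0.706, 0.706, 0.034, -0.033]
contact_force: [0.4, 0.3, 0.1]
width: 0.0001
```

```bash
cat > look.py <<'E'
import sys
from h import *
n=sys.argv[1]
st(); o=[]
for c in ["scene","side"]:
    p,d=get_image(c); o.append(rect(c,p,z=.171,x0=.40,x1=.65,y0=-.02,y1=.24,s=1500))
    for q in spot_point("lever_tip",c)[:1]:
        t=w(c,q["position"],z=.171); v=t[:2]-AX
        print(c,round(q["score"],2),np.round(t,4),'deg',np.degrees(np.arctan2(v[1],v[0])).round(1),'click',((112.8-np.degrees(np.arctan2(v[1],v[0])))/30).round(2))
save(n,np.hstack(o))
E
python3 look.py c2.png
```

```text
t 5.78 pos [0.5008 0.158  0.1733] F [0.4  0.25 0.09] jaw deg 95.5 q [ 0.17  0.26  1.73 -0.    1.15 -1.49]
scene 0.87 [0.5027 0.1862 0.171 ] deg 102.7 click 0.34
side 0.74 [0.5211 0.1672 0.171 ] deg 88.3 click 0.82
```

View pics/c2.png

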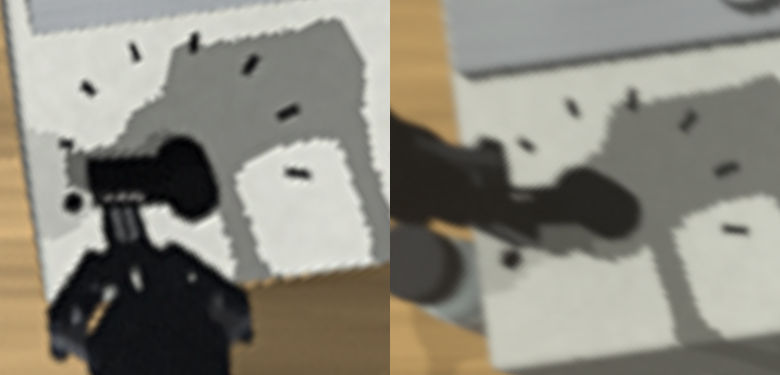

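Call:
{"op": "jog_arm", "data": {"targets": [[0.0,[0.003,0,0],0],[0.0,[0,0,0],0]]}}

```text
clock: 6.22
position: [0.504, 0.1579, 0.1734]
ee_rot: [-0.706, 0.706, 0.034, -0.033]
contact_force: [-0.5, 0.3, -0.3]
width: -0.0001
```

Call:
{"op": "jog_arm", "data": {"targets": [[0.0,[0.003,0,0],0],[0.0,[0,0,0],0]]}}

```text
clock: 6.48
position: [0.507, 0.1579, 0.1733]
ee_rot: [0.706, -0.706, -0.034, 0.033]
contact_force: [-0.2, 1.2, -0.0]
width: -0.0002
```

Call:
{"op": "jog_arm", "data": {"targets": [[0.0,[0.003,0,0],0],[0.0,[0,0,0],0]]}}

```text
clock: 6.72
position: [0.5087, 0.1579, 0.1732]
ee_rot: [0.706, -0.706, -0.033, 0.034]
contact_force: [-2.7, -0.3, 1.0]
width: 0.0
```

```bash
python3 look.py c3.png
```

```text
t 6.72 pos [0.5087 0.1579 0.1732] F [-2.66 -0.25  0.96] jaw deg 95.4 q [ 0.17  0.27  1.71  0.    1.16 -1.5 ]
scene 0.96 [0.5279 0.1848 0.171 ] deg 83.5 click 0.98
side 0.67 [0.5321 0.1745 0.171 ] deg 78.7 click 1.14
```

View pics/c3.png

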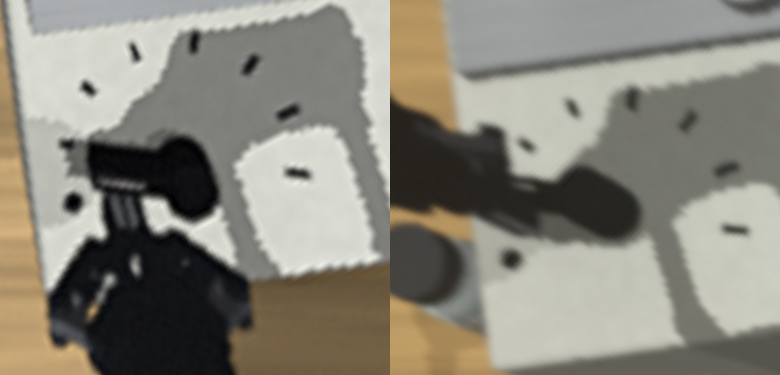

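Call:
{"op": "jog_arm", "data": {"targets": [[0.0,[-0.012,0,0],0],[0.0,[-0.018,0,0],0],[0.0,[0,0,0],0]]}}

```text
clock: 7.3
position: [0.4777, 0.158, 0.1734]
ee_rot: [0.706, -0.706, -0.034, 0.034]
contact_force: [-0.5, -0.6, -0.4]
width: 0.0002
```

```bash
python3 look.py c4.png
```

```text
t 7.3 pos [0.4777 0.158  0.1734] F [-0.51 -0.58 -0.4 ] jaw deg 95.5 q [ 0.18  0.22  1.77  0.    1.14 -1.49]
scene 0.91 [0.5269 0.1853 0.171 ] deg 84.2 click 0.95
side 0.84 [0.5292 0.1637 0.171 ] deg 79.5 click 1.11
```

View pics/c4.png

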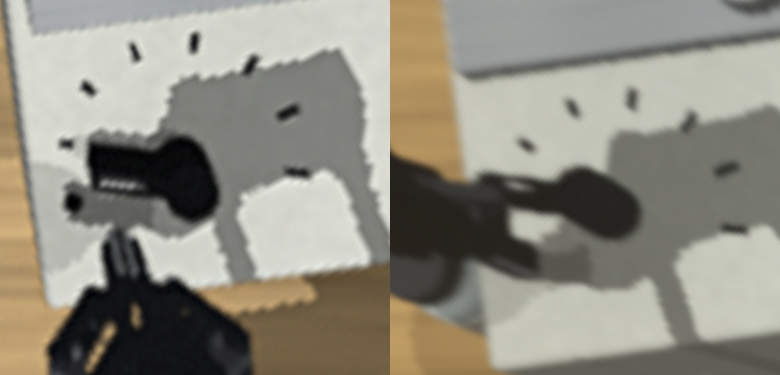

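Call:
{"op": "jog_arm", "data": {"targets": [[0.0,[0.013,0.001,0],-0.11],[0.0,[0.012,0.002,0],-0.11],[0.0,[0.004,0,0],-0.06],[0.0,[0.004,0,0],-0.06],[0.0,[0.004,0,0],-0.06],[0.0,[0.004,0,0],-0.06],[0.0,[0.004,0.001,0],-0.07],[0.0,[0,0,0],0]]}}

```text
clock: 8.5
position: [0.5134, 0.1642, 0.1727]
ee_rot: [-0.69, 0.691, -0.162, 0.144]
contact_force: [-22.7, 5.7, 15.6]
width: 0.0002
```

```bash
python3 look.py c5.png
```

```text
t 8.5 pos [0.5134 0.1642 0.1727] F [-22.71   5.74  15.58] jaw deg 65.0 q [ 0.18  0.29  1.69  0.01  1.19 -0.96]
scene 0.8 [0.5294 0.1876 0.171 ] deg 82.6 click 1.01
```

View pics/c5.png

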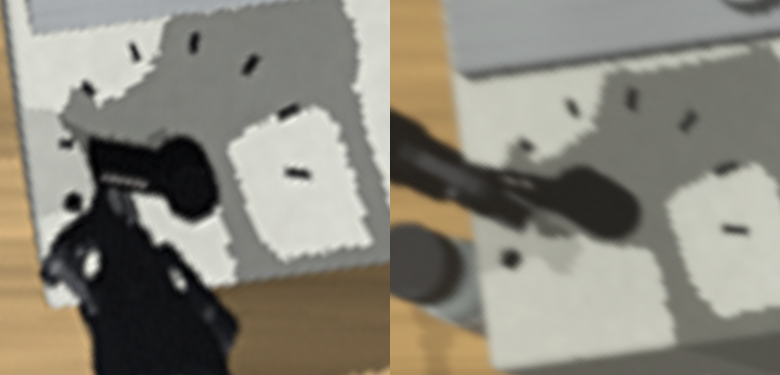

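Run:
```python
from h import *
s=st(); print(s["moment"])
p,d=get_image("wrist"); save('wr2.png',p)
p,d=get_image("scene"); save('sc2.png',cv2.resize(p[150:260,270:440],None,fx=4.5,fy=4.5,interpolation=cv2.INTER_CUBIC))
```

```text
t 8.7 pos [0.5133 0.1642 0.1727] F [-22.97   5.32  14.98] jaw deg 65.1 q [ 0.18  0.29  1.69  0.01  1.19 -0.96]
[0.99331056 3.65905079 0.09307338]
```

View pics/wr2.png

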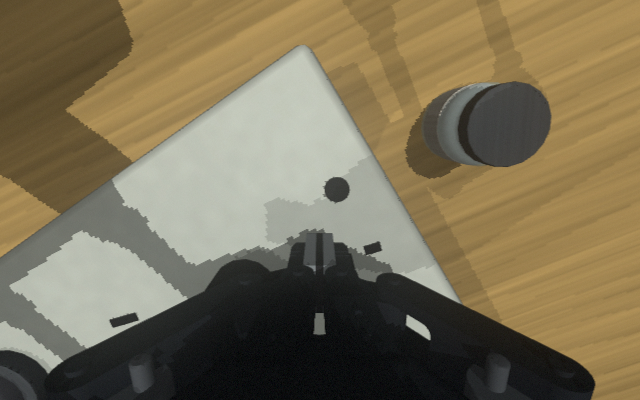

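View pics/sc2.png

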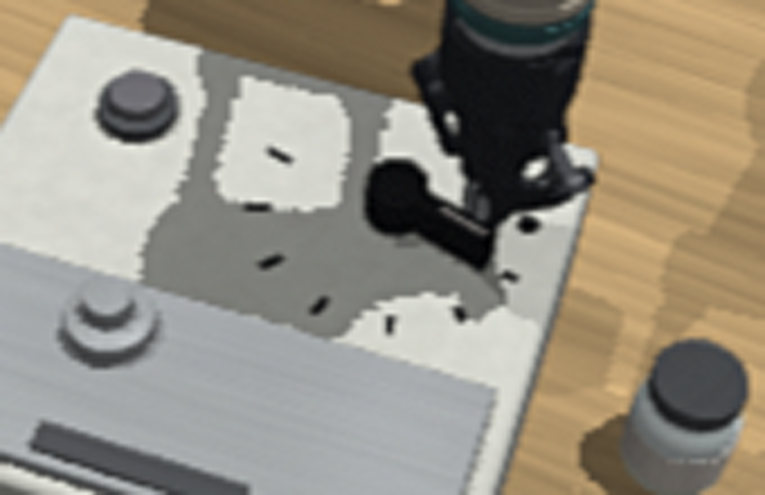

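Call:
{"op": "jog_arm", "data": {"targets": [[0.0,[-0.015,0,0],0],[0.0,[-0.025,0,0.01],0],[0.0,[-0.01,0,0.04],0],[0.0,[0.0,0,0.05],0],[0.0,[0.04,-0.03,0.05],0],[0.0,[0.05,-0.02,0],0],[0.0,[0.05,0,0],0],[0.0,[0,0,0],0]]}}

```text
clock: 9.8
position: [0.6136, 0.1145, 0.3156]
ee_rot: [-0.69, 0.69, -0.153, 0.153]
contact_force: [-0.7, -0.1, -0.1]
width: 0.0002
```

```bash
cat > wl.py <<'E'
import sys
from h import *
s=st()
cm=camera_model("wrist"); p,d=get_image("wrist"); save(sys.argv[1]+'.png',p)
a=rect("wrist",p,z=.171,x0=.42,x1=.60,y0=.02,y1=.22,s=1900,cm=cm)
b=rect("wrist",p,z=.14,x0=.42,x1=.60,y0=.02,y1=.22,s=1900,cm=cm)
save(sys.argv[1]+'r.png',np.hstack([a,b]))
T=np.array(cm["world_from_camera"]);K=np.array(cm["mtx"])
v,u=np.mgrid[0:400,0:640]; P=np.stack([(u-K[0,2])/K[0,0]*d,-(v-K[1,2])/K[1,1]*d,-d],-1)@T[:3,:3].T+T[:3,3]
g=AX; rr=np.hypot(P[...,0]-g[0],P[...,1]-g[1]); m=(P[...,2]>.160)&(P[...,2]<.18)&(rr<.08)&(d>0)
for r in (30,40,50,60):
    k=m&(abs(rr-r/1000)<.005)
    if k.sum():
        a=P[k].mean(0)[:2]-g; an=np.degrees(np.arctan2(a[1],a[0])); print(r,k.sum(),an.round(1),'click',((112.8-an)/30).round(2))
E
python3 wl.py wr3
```

```text
t 9.8 pos [0.6136 0.1145 0.3156] F [-0.67 -0.06 -0.09] jaw deg 65.0 q [ 0.07  0.32  1.27 -0.    1.55 -1.06]
30 209 75.4 click 1.25
40 216 77.2 click 1.19
50 215 78.4 click 1.15
60 214 79.1 click 1.12
```

View pics/wr3.png

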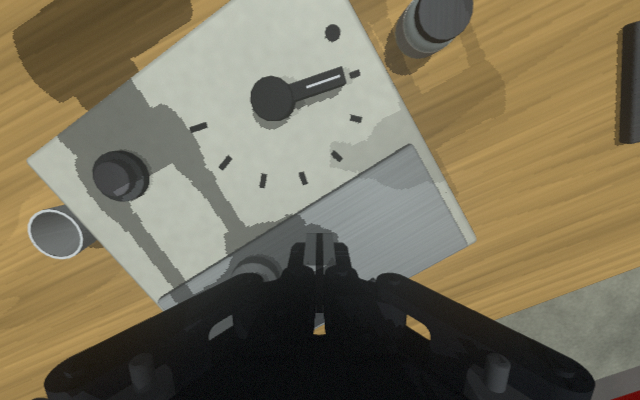

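View pics/wr3r.png

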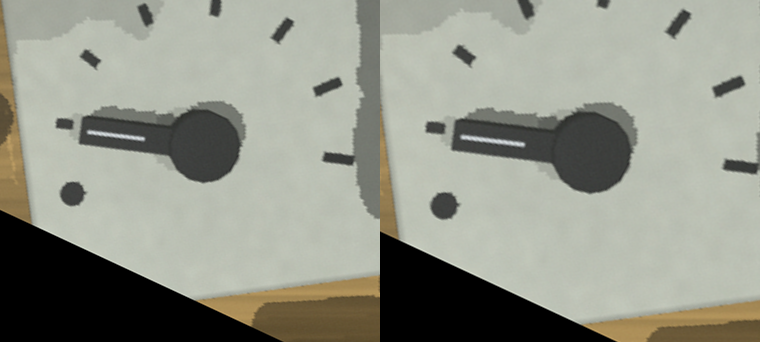

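Run:
```python
from h import *
s=st(); cm=camera_model("wrist"); p,d=get_image("wrist")
for px in [(308,236),(312,240),(326,240),(330,236),(312,255),(312,265),(300,250),(340,250),(345,250),(292,255)]:
    P=w("wrist",px,float(d[px[1],px[0]]),cm=cm); print(px,round(float(d[px[1],px[0]]),3),np.round(P-s["position"],4))
save('wz.png',cv2.resize(p[220:300,260:380],None,fx=6,fy=6,interpolation=cv2.INTER_CUBIC))
```

```text
t 9.85 pos [0.6114 0.1149 0.316 ] F [-1.65  0.94 -0.2 ] jaw deg 65.0 q [ 0.07  0.32  1.27 -0.    1.55 -1.06]
(308, 236) 0.144 [-0.011   0.0008 -0.008 ]
(312, 240) 0.139 [-0.0101  0.0027 -0.0032]
(326, 240) 0.139 [-0.0074  0.0087 -0.0031]
(330, 236) 0.145 [-0.0061  0.0105 -0.0088]
(312, 255) 0.125 [-0.0097  0.0029  0.0118]
(312, 265) 0.116 [-0.0098  0.0032  0.0209]
(300, 250) 0.14 [-0.0082 -0.0045 -0.0024]
(340, 250) 0.138 [-0.0009  0.013  -0.0008]
(345, 250) 0.138 [ 0.      0.0151 -0.0007]
(292, 255) 0.133 [-0.0102 -0.0071  0.0042]
```

View pics/wz.png

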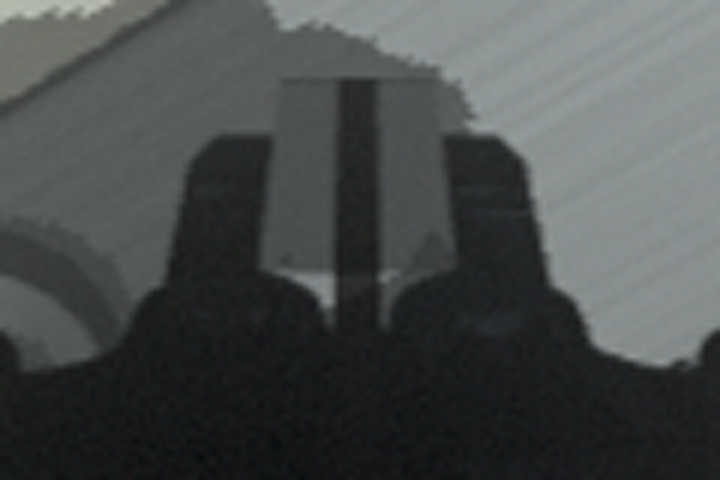

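Call:
{"op": "jog_arm", "data": {"targets": [[0.0,[-0.04,0.015,0],0.1],[0.0,[-0.042,0.015,0],0.1],[0.0,[-0.041,0.015,-0.02],0.11],[0.0,[0,0,-0.04],0],[0.0,[0,0,-0.04],0],[0.0,[0,0,-0.045],0],[0.0,[0.01,0,0],0],[0.0,[0.004,0,0],0],[0.0,[0,0,0],0]]}}

```text
clock: 11.02
position: [0.5029, 0.1607, 0.1748]
ee_rot: [0.706, -0.705, 0.042, -0.046]
contact_force: [0.3, -0.4, 0.3]
width: -0.0001
```

```bash
python3 look.py d1.png; python3 -c "
from h import *
p,d=get_image('side'); save('d1s.png',cv2.resize(p[120:280,170:370],None,fx=4,fy=3.7,interpolation=cv2.INTER_CUBIC))"
```

```text
t 11.03 pos [0.5029 0.1607 0.1748] F [ 0.34 -0.41  0.34] jaw deg 82.8 q [ 0.18  0.26  1.73  0.    1.16 -1.27]
scene 0.72 [0.5312 0.1771 0.171 ] deg 79.9 click 1.1
side 0.64 [0.5371 0.1775 0.171 ] deg 75.0 click 1.26
```

View pics/d1s.png

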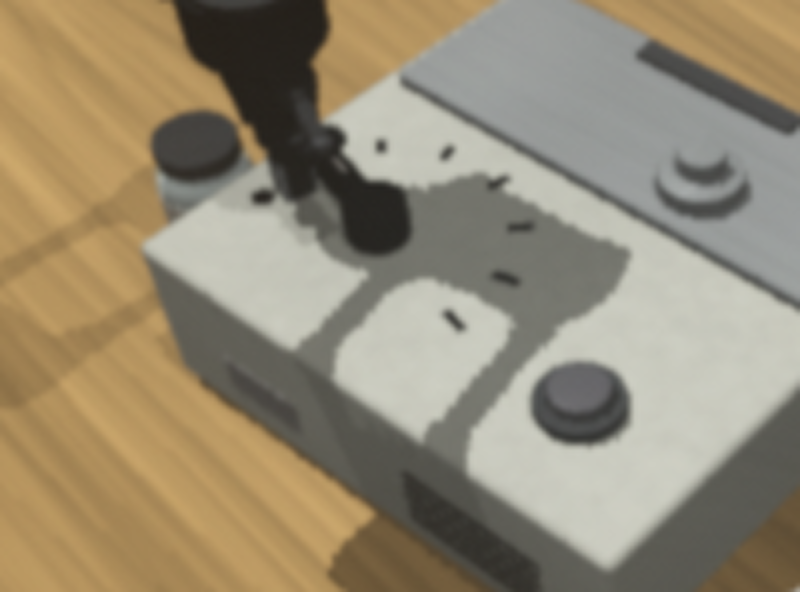

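Call:
{"op": "jog_arm", "data": {"targets": [[0.0,[0.003,0,0],0],[0.0,[0,0,0],0]]}}

```text
clock: 11.52
position: [0.5042, 0.1605, 0.1726]
ee_rot: [0.706, -0.706, 0.044, -0.044]
contact_force: [-0.2, -0.0, -0.0]
width: 0.0001
```

Call:
{"op": "jog_arm", "data": {"targets": [[0.0,[0.003,0,0],0],[0.0,[0,0,0],0]]}}

```text
clock: 11.78
position: [0.5072, 0.1605, 0.1725]
ee_rot: [0.706, -0.706, 0.044, -0.044]
contact_force: [-0.2, 0.8, -1.1]
width: 0.0001
```

Call:
{"op": "jog_arm", "data": {"targets": [[0.0,[0.003,0,0],-0.04],[0.0,[0,0,0],0]]}}

```text
clock: 12.02
position: [0.5095, 0.1605, 0.1723]
ee_rot: [-0.705, 0.705, -0.058, 0.058]
contact_force: [-1.4, 0.3, 0.3]
width: 0.0002
```

Call:
{"op": "jog_arm", "data": {"targets": [[0.0,[0.003,0,0],-0.05],[0.0,[0,0,0],0]]}}

```text
clock: 12.28
position: [0.5102, 0.161, 0.1722]
ee_rot: [0.703, -0.703, 0.078, -0.074]
contact_force: [-5.3, 3.3, 2.7]
width: 0.0001
```

```bash
python3 look.py d2.png;  python3 -c "
from h import *
p,d=get_image('side'); save('d2s.png',cv2.resize(p[120:280,170:370],None,fx=4,fy=3.7,interpolation=cv2.INTER_CUBIC))"
```

```text
t 12.28 pos [0.5102 0.161  0.1722] F [-5.33  3.28  2.73] jaw deg 77.7 q [ 0.17  0.27  1.71  0.    1.17 -1.18]
scene 0.69 [0.5264 0.1806 0.171 ] deg 84.3 click 0.95
side 0.61 [0.5315 0.1737 0.171 ] deg 79.1 click 1.12
```

View pics/d2s.png

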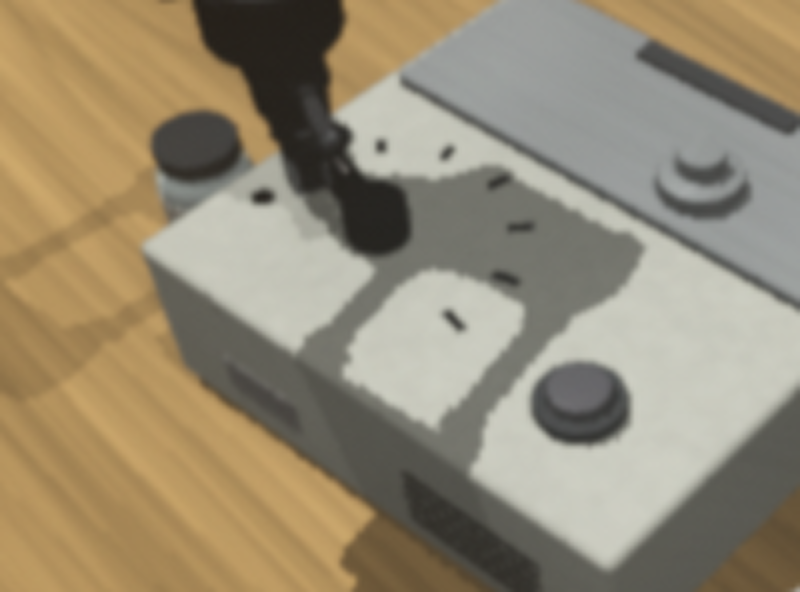

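View pics/d2.png

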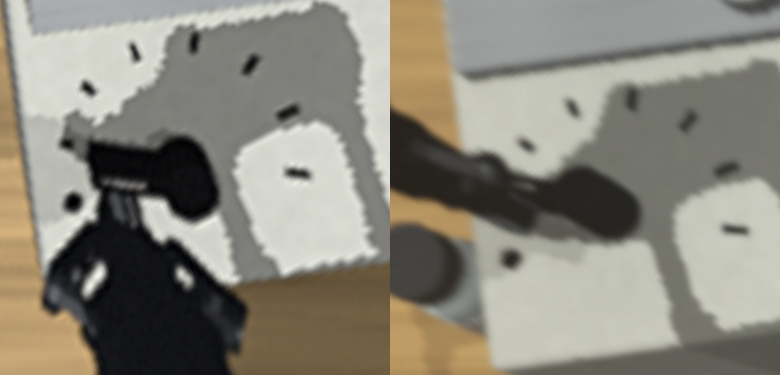

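Run:
```python
import cv2,numpy as np
o=[]
for n in ["c1","c4","d2","c5"]:
    im=cv2.imread(f'pics/{n}.png')
    s=1 if n!="c1" else 1
    a=im[100:240,30:230]
    a=cv2.resize(a,(390,273),interpolation=cv2.INTER_CUBIC); cv2.putText(a,n,(5,20),0,.6,(0,0,255),1); o.append(a)
cv2.imwrite('pics/cmp.png',np.vstack([np.hstack(o[:2]),np.hstack(o[2:])]))
```

```text
(no output)
```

View pics/cmp.png

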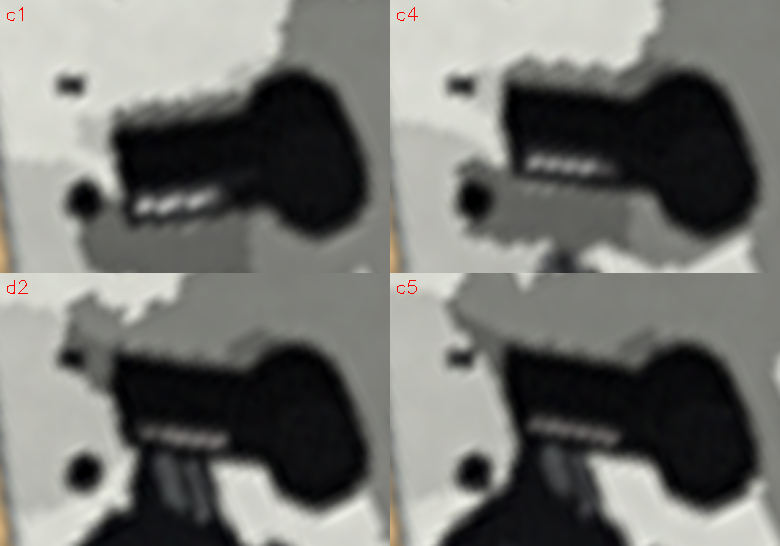

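Call:
{"op": "jog_arm", "data": {"targets": [[0.0,[0.004,-0.001,0],0],[0.0,[0,0,0],0]]}}

```text
clock: 12.78
position: [0.5113, 0.1609, 0.1721]
ee_rot: [0.704, -0.702, 0.08, -0.071]
contact_force: [-10.7, 4.2, 6.7]
width: -0.0
```

Call:
{"op": "jog_arm", "data": {"targets": [[0.0,[0.004,-0.001,0],0],[0.0,[0,0,0],0]]}}

```text
clock: 13.02
position: [0.5122, 0.1609, 0.172]
ee_rot: [0.704, -0.702, 0.082, -0.069]
contact_force: [-17.0, 6.2, 9.6]
width: -0.0003
```

Call:
{"op": "jog_arm", "data": {"targets": [[0.0,[0.003,-0.001,0],0],[0.0,[0,0,0],0]]}}

```text
clock: 13.28
position: [0.5128, 0.1609, 0.172]
ee_rot: [0.704, -0.702, 0.084, -0.067]
contact_force: [-21.4, 8.6, 14.3]
width: 0.0001
```

```bash
python3 look.py d3.png;  python3 -c "
from h import *
print(manip.get_state()['moment'])
import cv2
a=cv2.imread('pics/d3.png')[100:240,30:230]
cv2.imwrite('pics/d3z.png',cv2.resize(a,(600,420),interpolation=cv2.INTER_CUBIC))"
```

```text
t 13.28 pos [0.5128 0.1609 0.172 ] F [-21.4    8.57  14.33] jaw deg 77.7 q [ 0.17  0.28  1.69  0.01  1.19 -1.19]
scene 0.56 [0.5288 0.1753 0.171 ] deg 81.6 click 1.04
side 0.89 [0.5427 0.1773 0.171 ] deg 70.5 click 1.41
[1.54873127 3.37846829 0.08267886]
```

View pics/d3z.png

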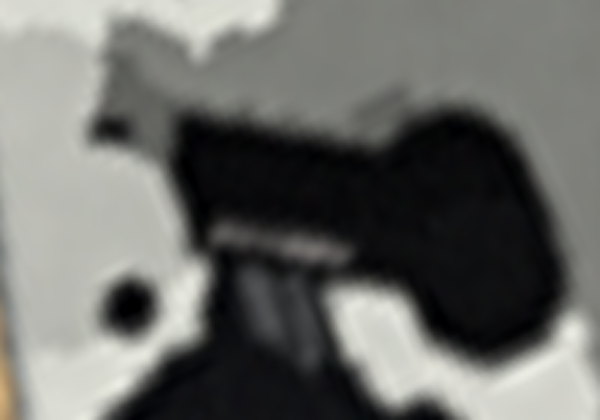

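Call:
{"op": "jog_arm", "data": {"targets": [[0.0,[-0.018,0.003,0],0],[0.0,[0,0,0.006],0],[0.0,[0,0,0],0]]}}

```text
clock: 13.85
position: [0.5076, 0.1604, 0.1795]
ee_rot: [0.703, -0.703, 0.074, -0.077]
contact_force: [1.1, -1.3, -0.7]
width: -0.0001
```

Call:
{"op": "jog_arm", "data": {"targets": [[0.0,[0.005,0,0],0],[0.0,[0,0,0],0]]}}

```text
clock: 14.1
position: [0.5101, 0.1604, 0.1783]
ee_rot: [0.703, -0.703, 0.077, -0.075]
contact_force: [-5.0, 1.1, 3.6]
width: 0.0002
```

Call:
{"op": "jog_arm", "data": {"targets": [[0.0,[0.004,0,0],0],[0.0,[0,0,0],0]]}}

```text
clock: 14.35
position: [0.5112, 0.1606, 0.178]
ee_rot: [-0.703, 0.703, -0.079, 0.073]
contact_force: [-10.4, 1.7, 7.3]
width: -0.0002
```

Call:
{"op": "jog_arm", "data": {"targets": [[0.0,[0.004,0,0],0],[0.0,[0,0,0],0]]}}

```text
clock: 14.6
position: [0.5121, 0.1606, 0.1778]
ee_rot: [-0.702, 0.704, -0.082, 0.07]
contact_force: [-16.1, 2.5, 11.2]
width: -0.0001
```

```bash
python3 look.py d4.png;  python3 -c "
from h import *
print(manip.get_state()['moment'],manip.get_state()['effort'])"
```

```text
t 14.6 pos [0.5121 0.1606 0.1778] F [-16.09   2.46  11.18] jaw deg 77.7 q [ 0.17  0.28  1.69  0.    1.19 -1.18]
scene 0.58 [0.5317 0.1803 0.171 ] deg 79.9 click 1.1
side 0.91 [0.5302 0.1703 0.171 ] deg 79.6 click 1.11
[0.19071214 2.52431985 0.01590844] [-3.31955843e+00 -3.33002687e+01 -2.73317564e+01 -1.34368848e+00
 -5.33070266e+00  3.19644716e-02]
```

Run:
```python
import cv2,numpy as np
a=cv2.imread('pics/wr1.png')[70:190,250:410];b=cv2.imread('pics/wr3.png')[40:160,230:390]
cv2.imwrite('pics/z.png',np.vstack([cv2.resize(i,(400,300),interpolation=cv2.INTER_LANCZOS4) for i in (a,b)]))
```

```text
(no output)
```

View pics/z.png

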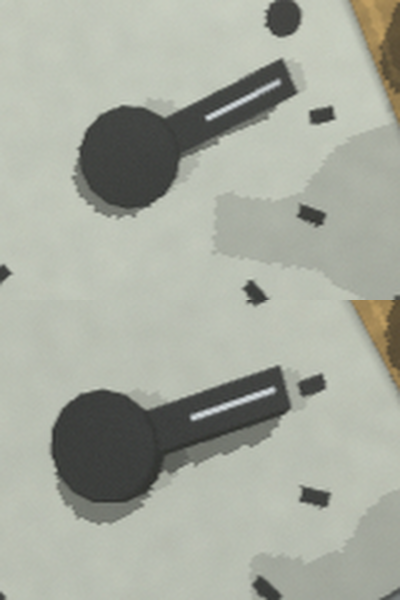

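Call:
{"op": "jog_arm", "data": {"targets": [[0.0,[-0.02,0,0.0],0.05],[0.0,[0,0,0.04],0.04],[0.0,[0.05,-0.005,0.01],0],[0.0,[0.025,0,0],0],[0.0,[0,0,-0.04],0],[0.0,[0,0,-0.015],0],[0.0,[0,0,0],0]]}}

```text
clock: 15.68
position: [0.5734, 0.1552, 0.1722]
ee_rot: [-0.705, 0.706, -0.045, 0.043]
contact_force: [0.4, 0.5, 1.2]
width: 0.0004
```

```bash
python3 look.py e1.png
```

```text
t 15.68 pos [0.5734 0.1552 0.1722] F [0.36 0.48 1.17] jaw deg 82.8 q [ 0.15  0.36  1.58 -0.    1.21 -1.3 ]
side 0.57 [0.5379 0.185  0.171 ] deg 75.9 click 1.23
```

View pics/e1.png

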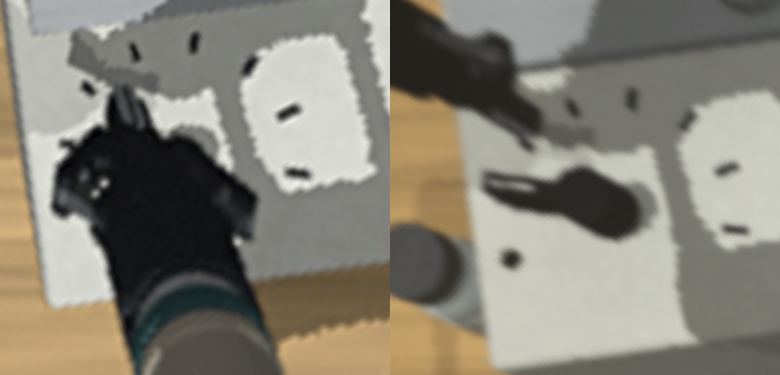

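Call:
{"op": "jog_arm", "data": {"targets": [[0.0,[-0.01,0,0],0],[0.0,[-0.01,0,0],0],[0.0,[0,0,0],0]]}}

```text
clock: 16.25
position: [0.5526, 0.1555, 0.1739]
ee_rot: [0.706, -0.706, 0.044, -0.044]
contact_force: [0.5, -0.7, 0.3]
width: -0.0001
```

Call:
{"op": "jog_arm", "data": {"targets": [[0.0,[-0.004,0,0],0],[0.0,[0,0,0],0]]}}

```text
clock: 16.5
position: [0.5497, 0.1555, 0.1736]
ee_rot: [0.706, -0.706, 0.044, -0.044]
contact_force: [-0.6, -0.3, -0.4]
width: -0.0
```

Call:
{"op": "jog_arm", "data": {"targets": [[0.0,[-0.003,0,0],0],[0.0,[0,0,0],0]]}}

```text
clock: 16.75
position: [0.5467, 0.1554, 0.1734]
ee_rot: [0.706, -0.706, 0.044, -0.044]
contact_force: [-0.1, -0.8, 0.3]
width: -0.0002
```

Call:
{"op": "jog_arm", "data": {"targets": [[0.0,[-0.002,0,0],0],[0.0,[0,0,0],0]]}}

```text
clock: 17.0
position: [0.5451, 0.1555, 0.1736]
ee_rot: [0.706, -0.706, 0.044, -0.044]
contact_force: [-0.1, -0.1, -0.7]
width: -0.0003
```

Call:
{"op": "jog_arm", "data": {"targets": [[0.0,[-0.003,0,0],0],[0.0,[0,0,0],0]]}}

```text
clock: 17.25
position: [0.5445, 0.1555, 0.1738]
ee_rot: [0.706, -0.705, 0.042, -0.046]
contact_force: [6.4, -0.3, -3.5]
width: -0.0002
```

Call:
{"op": "jog_arm", "data": {"targets": [[0.0,[-0.003,0,0],0],[0.0,[0,0,0],0]]}}

```text
clock: 17.5
position: [0.5439, 0.1556, 0.1741]
ee_rot: [0.706, -0.705, 0.04, -0.048]
contact_force: [9.7, 1.3, -6.7]
width: 0.0
```

```bash
python3 look.py e2.png
```

```text
t 17.5 pos [0.5439 0.1556 0.1741] F [ 9.69  1.28 -6.67] jaw deg 82.8 q [ 0.16  0.31  1.65 -0.    1.17 -1.29]
scene 0.65 [0.5176 0.177  0.171 ] deg 91.7 click 0.7
side 0.88 [0.5389 0.17   0.171 ] deg 71.6 click 1.37
```

View pics/e2.png

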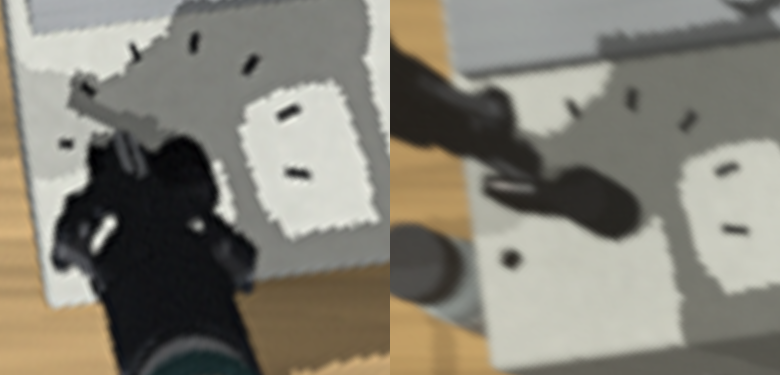

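Call:
{"op": "jog_arm", "data": {"targets": [[0.0,[0.02,0,0],0],[0.0,[0,0,0.05],0],[0.0,[-0.04,0.008,0.005],0],[0.0,[-0.032,0.006,0],0],[0.0,[0,0,0],0],[0.0,[0,0,-0.035],0],[0.0,[0,0,-0.02],0],[0.0,[0,0,0],0]]}}

```text
clock: 18.7
position: [0.4863, 0.169, 0.172]
ee_rot: [-0.705, 0.706, -0.045, 0.043]
contact_force: [-0.4, 0.3, 1.1]
width: 0.0001
```

```bash
python3 look.py f1.png
```

```text
t 18.7 pos [0.4863 0.169  0.172 ] F [-0.43  0.27  1.07] jaw deg 82.8 q [ 0.2   0.24  1.75 -0.    1.15 -1.25]
scene 0.93 [0.5125 0.1782 0.171 ] deg 96.0 click 0.56
side 0.58 [0.5355 0.1749 0.171 ] deg 75.8 click 1.23
```

View pics/f1.png

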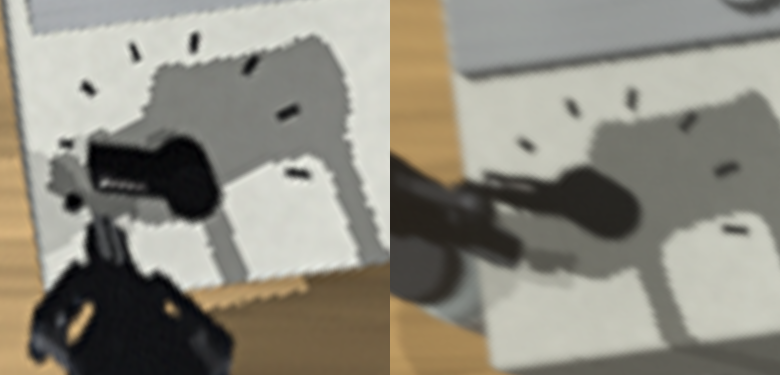

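Call:
{"op": "jog_arm", "data": {"targets": [[0.0,[0.012,-0.001,0],0],[0.0,[0.012,-0.001,0],-0.05],[0.0,[0.004,0,0],-0.05],[0.0,[0,0,0],0]]}}

```text
clock: 19.4
position: [0.5121, 0.1684, 0.1739]
ee_rot: [0.703, -0.702, 0.082, -0.077]
contact_force: [-8.7, 2.8, 6.3]
width: 0.0
```

Call:
{"op": "jog_arm", "data": {"targets": [[0.0,[0.005,-0.001,0],0],[0.0,[0,0,0],0]]}}

```text
clock: 19.65
position: [0.5135, 0.1683, 0.1737]
ee_rot: [0.703, -0.702, 0.085, -0.074]
contact_force: [-14.8, 5.0, 9.8]
width: 0.0
```

Call:
{"op": "jog_arm", "data": {"targets": [[0.0,[0.004,-0.001,0],0],[0.0,[0,0,0],0]]}}

```text
clock: 19.9
position: [0.5145, 0.1682, 0.1736]
ee_rot: [0.704, -0.702, 0.087, -0.072]
contact_force: [-20.3, 7.5, 13.0]
width: 0.0
```

Call:
{"op": "jog_arm", "data": {"targets": [[0.0,[0.003,-0.001,0],0],[0.0,[0,0,0],0]]}}

```text
clock: 20.15
position: [0.5152, 0.1681, 0.1735]
ee_rot: [0.704, -0.701, 0.089, -0.07]
contact_force: [-25.8, 9.9, 16.3]
width: 0.0001
```

```bash
python3 look.py f2.png
```

```text
t 20.15 pos [0.5152 0.1681 0.1735] F [-25.75   9.87  16.28] jaw deg 77.1 q [ 0.18  0.29  1.68  0.01  1.2  -1.17]
scene 0.94 [0.5318 0.1787 0.171 ] deg 79.6 click 1.11
side 0.76 [0.5409 0.1713 0.171 ] deg 70.2 click 1.42
```

View pics/f2.png

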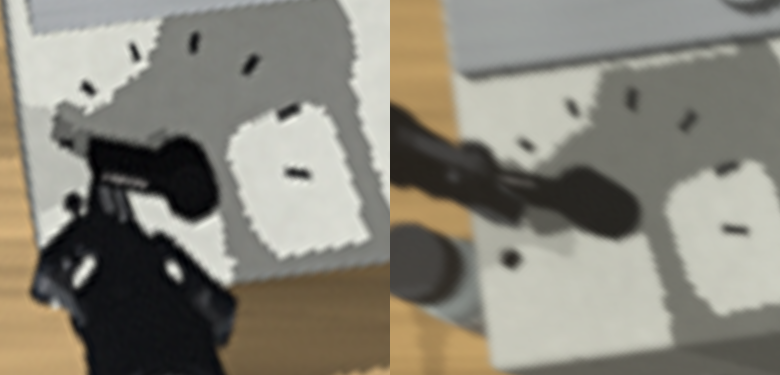

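Run:
```python
import cv2,numpy as np
for n in ["c4","d1","d2","c5","d3","d4","f1","f2"]:
    g=cv2.imread(f'pics/{n}.png')[:,:390].max(2).astype(float)
    # dark lever bottom edge & line: weights inside window
    w=g[165:200,90:160]; 
    # line: local maxima by column between dark
    pts=[]
    for c in range(97,140):
        col=g[170:198,c]; 
        # find peak that has darker on both sides
        best=None
        for r in range(2,26):
            v=col[r]
            if v==col[max(0,r-2):r+3].max() and v-col[max(0,r-7):r].min()>15 and v-col[r:r+6].min()>8:
                best=r if best is None else best
        if best is not None: pts.append((c,best+170))
    pts=np.array(pts)
    if len(pts)>8:
        k,b=np.polyfit(pts[:,0],pts[:,1],1); res=np.abs(pts[:,1]-k*pts[:,0]-b); q=pts[res<1.5]; k,b=np.polyfit(q[:,0],q[:,1],1); print(n,len(q),'slope deg',np.degrees(np.arctan(k)).round(1),'row@115',(k*115+b).round(1))
    else: print(n,len(pts))
```

```text
c4 41 slope deg 4.4 row@115 184.0
d1 39 slope deg 6.5 row@115 183.4
d2 31 slope deg 7.0 row@115 182.9
c5 41 slope deg 8.8 row@115 179.0
d3 23 slope deg 9.0 row@115 179.8
d4 36 slope deg 7.8 row@115 180.7
f1 38 slope deg 7.1 row@115 183.5
f2 25 slope deg 9.4 row@115 178.3
```

Call:
{"op": "jog_arm", "data": {"targets": [[0.0,[0.0,0.002,0.005],0],[0.0,[0,0,0],0]]}}

```text
clock: 20.6
position: [0.5285, 0.1666, 0.1795]
ee_rot: [0.703, -0.702, 0.078, -0.08]
contact_force: [0.1, -1.1, -0.2]
width: -0.0002
```

Call:
{"op": "jog_arm", "data": {"targets": [[0.0,[0.003,0,0.002],0],[0.0,[0,0,0],0]]}}

```text
clock: 20.85
position: [0.5311, 0.1662, 0.1807]
ee_rot: [0.703, -0.703, 0.079, -0.08]
contact_force: [-0.6, -0.6, 0.4]
width: -0.0
```

```bash
python3 look.py f3.png
```

```text
t 20.85 pos [0.5311 0.1662 0.1807] F [-0.63 -0.55  0.44] jaw deg 77.1 q [ 0.18  0.29  1.65 -0.    1.19 -1.17]
scene 0.83 [0.534  0.1661 0.171 ] deg 75.1 click 1.26
side 0.63 [0.5542 0.1676 0.171 ] deg 58.1 click 1.82
```

View pics/f3.png

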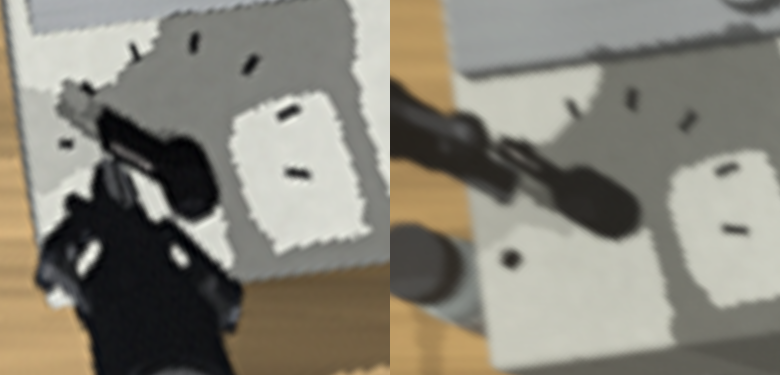

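Run:
```python
import cv2
a=cv2.imread('pics/f3.png'); cv2.imwrite('pics/f3z.png',cv2.resize(a[90:230,30:230],(800,560),interpolation=cv2.INTER_CUBIC))
```

```text
(no output)
```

View pics/f3z.png

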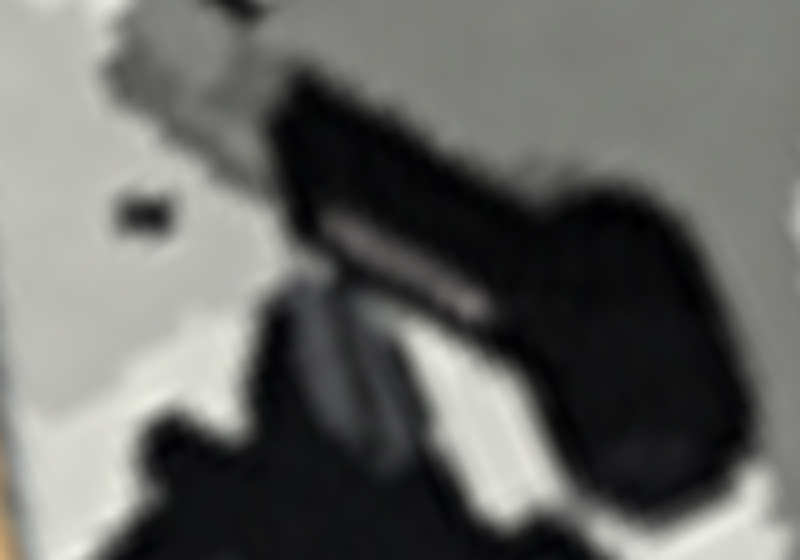

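Call:
{"op": "jog_arm", "data": {"targets": [[0.0,[0.003,-0.001,-0.003],-0.1],[0.0,[0,0,0],0]]}}

```text
clock: 21.3
position: [0.5329, 0.1653, 0.1773]
ee_rot: [-0.698, 0.698, -0.114, 0.114]
contact_force: [0.9, 0.1, 0.4]
width: -0.0
```

Call:
{"op": "jog_arm", "data": {"targets": [[0.0,[0.003,-0.002,-0.002],-0.1],[0.0,[0,0,0],0]]}}

```text
clock: 21.55
position: [0.5359, 0.1634, 0.1755]
ee_rot: [-0.691, 0.691, -0.148, 0.148]
contact_force: [-0.5, -0.3, 0.4]
width: -0.0002
```

```bash
python3 look.py f4.png
python3 - <<'E'
import cv2
a=cv2.imread('pics/f4.png'); cv2.imwrite('pics/f4z.png',cv2.resize(a[60:230,20:230],(741,600),interpolation=cv2.INTER_CUBIC))
E
```

```text
t 21.55 pos [0.5359 0.1634 0.1755] F [-0.52 -0.35  0.36] jaw deg 65.8 q [ 0.17  0.3   1.65  0.    1.18 -0.98]
scene 0.74 [0.5544 0.1682 0.171 ] deg 58.3 click 1.82
side 0.74 [0.5615 0.1601 0.171 ] deg 49.0 click 2.13
```

View pics/f4z.png

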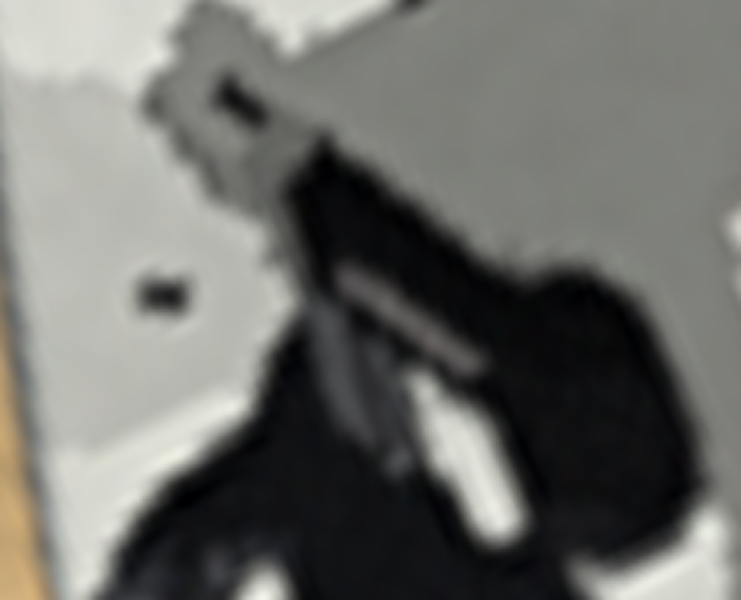

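Call:
{"op": "jog_arm", "data": {"targets": [[0.0,[0.002,-0.002,-0.001],-0.1],[0.0,[0,0,0],-0.06]]}}

```text
clock: 22.0
position: [0.5375, 0.1623, 0.1747]
ee_rot: [0.678, -0.676, 0.205, -0.204]
contact_force: [-1.5, 1.6, 0.8]
width: 0.0003
```

Call:
{"op": "jog_arm", "data": {"targets": [[0.0,[0.002,-0.002,0],-0.06],[0.0,[0,0,0],0]]}}

```text
clock: 22.25
position: [0.5386, 0.1621, 0.1746]
ee_rot: [0.672, -0.669, 0.225, -0.223]
contact_force: [-2.2, 6.4, 1.7]
width: 0.0001
```

Call:
{"op": "jog_arm", "data": {"targets": [[0.0,[0.002,-0.002,0],0],[0.0,[0,0,0],0]]}}

```text
clock: 22.5
position: [0.5393, 0.1617, 0.1746]
ee_rot: [0.673, -0.668, 0.227, -0.221]
contact_force: [-5.0, 10.3, 2.5]
width: 0.0001
```

```bash
python3 look.py f5.png
python3 - <<'E'
import cv2
a=cv2.imread('pics/f5.png'); cv2.imwrite('pics/f5z.png',cv2.resize(a[60:230,20:230],(741,600),interpolation=cv2.INTER_CUBIC))
E
```

```text
t 22.5 pos [0.5393 0.1617 0.1746] F [-5.   10.3   2.47] jaw deg 53.1 q [ 0.16  0.31  1.65  0.01  1.19 -0.77]
scene 0.68 [0.5604 0.1697 0.171 ] deg 54.8 click 1.93
side 0.58 [0.5697 0.1608 0.171 ] deg 44.4 click 2.28
```

View pics/f5z.png

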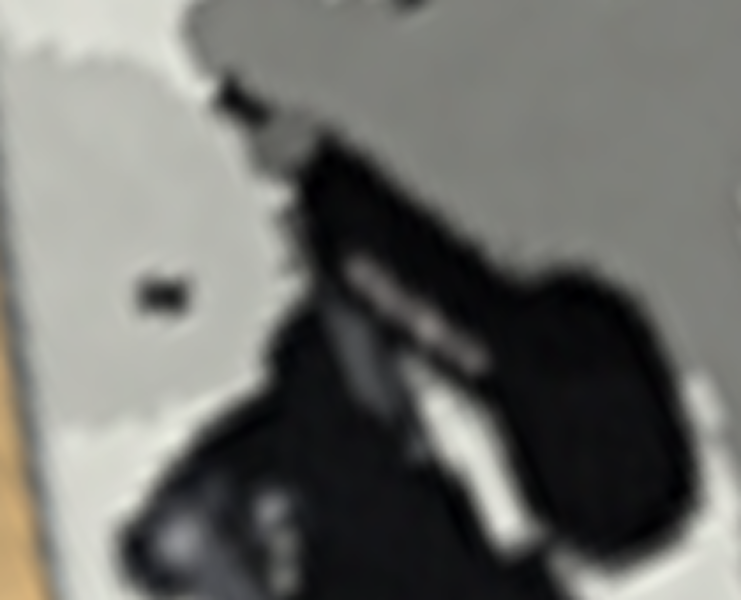

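Call:
{"op": "jog_arm", "data": {"targets": [[0.0,[0.005,-0.002,0.001],0],[0.0,[0,0,0],0]]}}

```text
clock: 22.95
position: [0.5402, 0.1611, 0.1745]
ee_rot: [0.673, -0.668, 0.23, -0.218]
contact_force: [-11.7, 13.1, 3.6]
width: -0.0002
```

Call:
{"op": "jog_arm", "data": {"targets": [[0.0,[0.003,-0.002,0.001],0],[0.0,[0,0,0],0]]}}

```text
clock: 23.2
position: [0.55, 0.1535, 0.1766]
ee_rot: [-0.671, 0.671, -0.223, 0.224]
contact_force: [0.6, -0.0, 0.4]
width: -0.0001
```

Call:
{"op": "jog_arm", "data": {"targets": [[0.0,[0.002,-0.001,0.001],0],[0.0,[0,0,0],0]]}}

```text
clock: 23.45
position: [0.5524, 0.152, 0.1777]
ee_rot: [0.671, -0.671, 0.224, -0.224]
contact_force: [-0.1, 0.2, 0.3]
width: 0.0
```

```bash
cat > lz.py <<'E'
import sys
from h import *
s=st(); o=[]
for c in ["scene","side"]:
    p,d=get_image(c); im=rect(c,p,z=.171,x0=.42,x1=.64,y0=0.0,y1=.22,s=1800)
    o.append(im)
save(sys.argv[1]+'.png',np.hstack(o))
E
python3 lz.py g1
```

```text
t 23.45 pos [0.5524 0.152  0.1777] F [-0.1   0.17  0.32] jaw deg 53.0 q [ 0.15  0.32  1.62 -0.    1.2  -0.78]
```

View pics/g1.png

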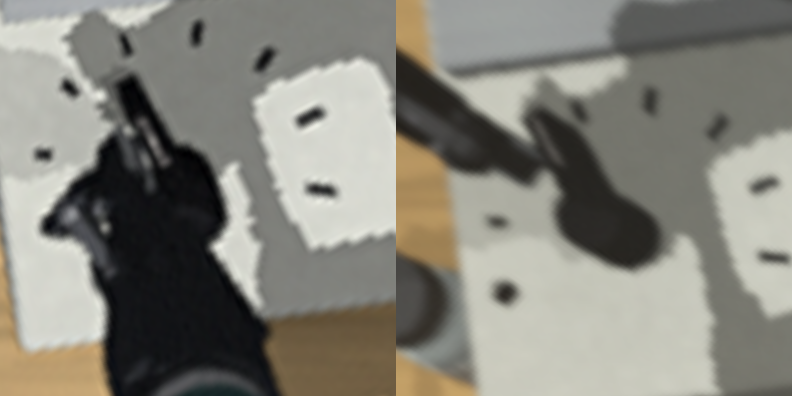

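Call:
{"op": "jog_arm", "data": {"targets": [[0.0,[0.0,0.0,-0.001],-0.13],[0.0,[0.001,0,-0.001],-0.13],[0.0,[0.001,-0.001,-0.001],-0.1],[0.0,[0,0,0],0]]}}

```text
clock: 24.05
position: [0.554, 0.1512, 0.1745]
ee_rot: [0.62, -0.62, 0.34, -0.34]
contact_force: [-0.3, 0.4, -0.3]
width: -0.0001
```

Call:
{"op": "jog_arm", "data": {"targets": [[0.0,[0.002,-0.001,0],-0.08],[0.0,[0,0,0],0]]}}

```text
clock: 24.3
position: [0.556, 0.1503, 0.1746]
ee_rot: [0.606, -0.606, 0.364, -0.364]
contact_force: [0.3, -0.1, 0.3]
width: 0.0001
```

Call:
{"op": "jog_arm", "data": {"targets": [[0.0,[0.001,-0.002,0],-0.08],[0.0,[0,0,0],0]]}}

```text
clock: 24.55
position: [0.5569, 0.1484, 0.1746]
ee_rot: [0.591, -0.591, 0.388, -0.388]
contact_force: [0.2, -0.4, 0.3]
width: -0.0001
```

Call:
{"op": "jog_arm", "data": {"targets": [[0.0,[0.001,-0.002,0],0],[0.0,[0,0,0],0]]}}

```text
clock: 24.8
position: [0.5579, 0.1463, 0.1745]
ee_rot: [0.591, -0.591, 0.389, -0.389]
contact_force: [0.1, 0.6, 0.2]
width: -0.0002
```

```bash
python3 lz.py g2
```

```text
t 24.8 pos [0.5579 0.1463 0.1745] F [0.09 0.62 0.21] jaw deg 23.3 q [ 0.14  0.33  1.62  0.    1.19 -0.27]
```

View pics/g2.png

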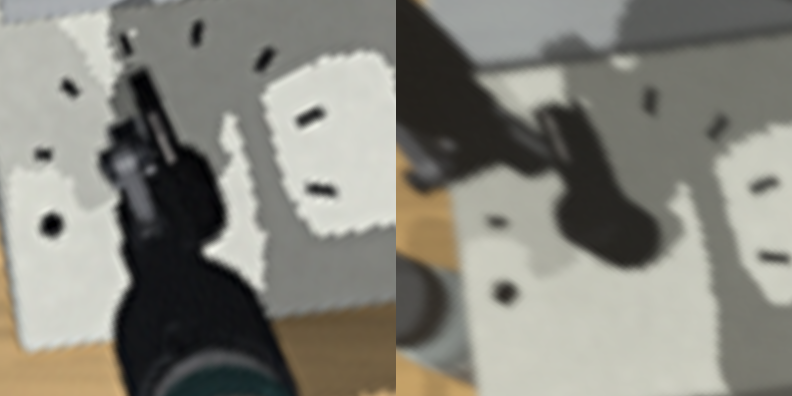

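Call:
{"op": "jog_arm", "data": {"targets": [[0.0,[0.001,-0.002,0],0],[0.0,[0,0,0],0]]}}

```text
clock: 25.15
position: [0.5583, 0.1456, 0.1745]
ee_rot: [0.591, -0.59, 0.39, -0.388]
contact_force: [-1.2, 5.1, 0.2]
width: 0.0001
```

Call:
{"op": "jog_arm", "data": {"targets": [[0.0,[0.001,-0.003,0],0],[0.0,[0,0,0],0]]}}

```text
clock: 25.4
position: [0.5587, 0.1448, 0.1744]
ee_rot: [0.592, -0.589, 0.391, -0.387]
contact_force: [-2.9, 9.7, 1.3]
width: -0.0001
```

Call:
{"op": "jog_arm", "data": {"targets": [[0.0,[0.001,-0.003,0],0],[0.0,[0,0,0],0]]}}

```text
clock: 25.65
position: [0.559, 0.1442, 0.1744]
ee_rot: [0.593, -0.587, 0.393, -0.386]
contact_force: [-3.4, 16.1, 1.6]
width: -0.0002
```

Call:
{"op": "jog_arm", "data": {"targets": [[0.0,[0.001,-0.003,0],0],[0.0,[0,0,0],0]]}}

```text
clock: 25.9
position: [0.5622, 0.1355, 0.1747]
ee_rot: [-0.591, 0.591, -0.388, 0.389]
contact_force: [-0.1, 0.3, -0.3]
width: 0.0002
```

Call:
{"op": "jog_arm", "data": {"targets": [[0.0,[0.001,-0.002,0],0],[0.0,[0,0,0],0]]}}

```text
clock: 26.15
position: [0.5631, 0.1325, 0.1745]
ee_rot: [-0.59, 0.591, -0.389, 0.389]
contact_force: [0.1, 0.2, 0.7]
width: 0.0001
```

Call:
{"op": "jog_arm", "data": {"targets": [[0.0,[0.001,0.0,0],-0.13],[0.0,[0.001,-0.001,0],-0.13],[0.0,[0.001,-0.001,0],-0.13],[0.0,[0.001,-0.001,0],-0.14],[0.0,[0,0,0],0]]}}

```text
clock: 26.78
position: [0.5671, 0.1297, 0.1745]
ee_rot: [-0.468, 0.468, -0.529, 0.53]
contact_force: [-0.3, -0.8, 1.0]
width: 0.0001
```

Call:
{"op": "jog_arm", "data": {"targets": [[0.0,[0.001,-0.002,0],0],[0.0,[0,0,0],0]]}}

```text
clock: 27.02
position: [0.5679, 0.1281, 0.1745]
ee_rot: [-0.468, 0.468, -0.53, 0.53]
contact_force: [-0.5, -0.1, -0.1]
width: 0.0002
```

Call:
{"op": "jog_arm", "data": {"targets": [[0.0,[0.001,-0.002,0],0],[0.0,[0,0,0],0]]}}

```text
clock: 27.28
position: [0.569, 0.1263, 0.1745]
ee_rot: [-0.468, 0.468, -0.53, 0.53]
contact_force: [0.0, 0.3, -0.3]
width: -0.0001
```

```bash
python3 lz.py g3
```

```text
t 27.27 pos [0.569  0.1263 0.1745] F [ 0.01  0.29 -0.28] jaw deg -7.1 q [ 0.1   0.34  1.61 -0.    1.2   0.22]
```

View pics/g3.png

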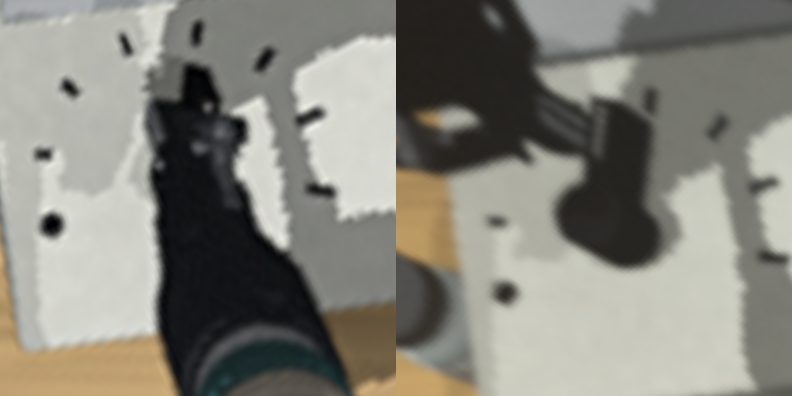

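Call:
{"op": "jog_arm", "data": {"targets": [[0.0,[0,-0.002,0],0],[0.0,[0,0,0],0]]}}

```text
clock: 27.62
position: [0.5688, 0.1243, 0.1745]
ee_rot: [-0.468, 0.468, -0.53, 0.53]
contact_force: [-0.3, 1.0, -0.0]
width: -0.0
```

Call:
{"op": "jog_arm", "data": {"targets": [[0.0,[0,-0.002,0],0],[0.0,[0,0,0],0]]}}

```text
clock: 27.88
position: [0.5689, 0.1231, 0.1745]
ee_rot: [0.468, -0.468, 0.53, -0.53]
contact_force: [0.8, 2.3, -0.2]
width: 0.0004
```

Call:
{"op": "jog_arm", "data": {"targets": [[0.0,[0,-0.002,0],0],[0.0,[0,0,0],0]]}}

```text
clock: 28.12
position: [0.5689, 0.1225, 0.1745]
ee_rot: [0.469, -0.467, 0.531, -0.529]
contact_force: [0.9, 7.0, -0.5]
width: -0.0001
```

Call:
{"op": "jog_arm", "data": {"targets": [[0.0,[0,-0.003,0],0],[0.0,[0,0,0],0]]}}

```text
clock: 28.38
position: [0.5689, 0.1218, 0.1745]
ee_rot: [0.47, -0.465, 0.533, -0.528]
contact_force: [0.3, 12.7, -0.9]
width: 0.0
```

Call:
{"op": "jog_arm", "data": {"targets": [[0.0,[0,-0.003,0],0],[0.0,[0,0,0],0]]}}

```text
clock: 28.62
position: [0.5689, 0.1212, 0.1745]
ee_rot: [0.471, -0.464, 0.534, -0.527]
contact_force: [-0.1, 18.2, -1.1]
width: 0.0001
```

Call:
{"op": "jog_arm", "data": {"targets": [[0.0,[0,-0.002,0],0],[0.0,[0,0,0],0]]}}

```text
clock: 28.88
position: [0.5686, 0.1149, 0.1745]
ee_rot: [0.469, -0.468, 0.531, -0.529]
contact_force: [-0.8, 1.0, -0.7]
width: 0.0
```

Call:
{"op": "jog_arm", "data": {"targets": [[0.0,[0,0,0],-0.13],[0.0,[0,-0.002,0],-0.13],[0.0,[0,-0.002,0],-0.13],[0.0,[0,-0.002,0],-0.13],[0.0,[0,0,0],0]]}}

```text
clock: 29.5
position: [0.5689, 0.1057, 0.1746]
ee_rot: [-0.316, 0.317, -0.632, 0.633]
contact_force: [0.5, -0.6, 0.0]
width: 0.0001
```

```bash
python3 lz.py g4
```

```text
t 29.5 pos [0.5689 0.1057 0.1746] F [ 0.51 -0.62  0.01] jaw deg -36.8 q [ 0.06  0.33  1.61 -0.    1.2   0.71]
```

View pics/g4.png

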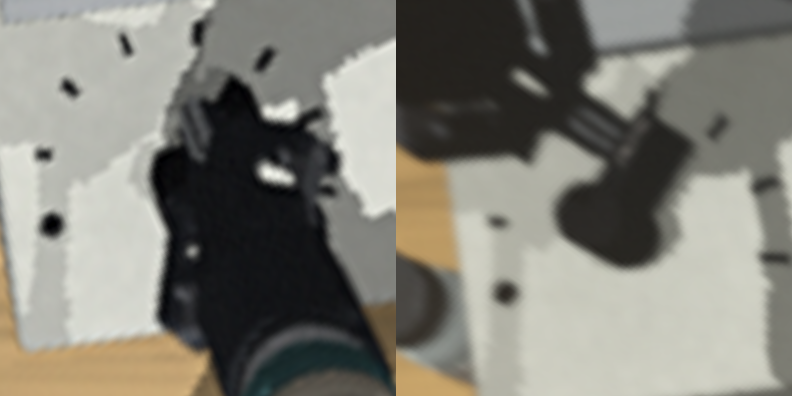

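Call:
{"op": "jog_arm", "data": {"targets": [[0.0,[-0.001,-0.002,0],0],[0.0,[0,0,0],0]]}}

```text
clock: 29.85
position: [0.5677, 0.1042, 0.1745]
ee_rot: [-0.316, 0.316, -0.632, 0.633]
contact_force: [-0.3, -1.4, -0.1]
width: 0.0003
```

Call:
{"op": "jog_arm", "data": {"targets": [[0.0,[-0.001,-0.002,0],0],[0.0,[0,0,0],0]]}}

```text
clock: 30.1
position: [0.5667, 0.1023, 0.1745]
ee_rot: [-0.316, 0.316, -0.632, 0.633]
contact_force: [0.3, -0.5, -0.7]
width: -0.0003
```

Call:
{"op": "jog_arm", "data": {"targets": [[0.0,[-0.001,-0.001,0],0],[0.0,[0,0,0],0]]}}

```text
clock: 30.35
position: [0.5658, 0.1014, 0.1745]
ee_rot: [-0.316, 0.316, -0.633, 0.633]
contact_force: [0.3, 1.5, 0.1]
width: -0.0
```

Call:
{"op": "jog_arm", "data": {"targets": [[0.0,[-0.001,-0.001,0],0],[0.0,[0,0,0],0]]}}

```text
clock: 30.6
position: [0.5651, 0.1006, 0.1746]
ee_rot: [0.316, -0.316, 0.633, -0.633]
contact_force: [0.2, 0.6, -0.8]
width: 0.0002
```

```bash
python3 lz.py g5
```

```text
t 30.6 pos [0.5651 0.1006 0.1746] F [ 0.23  0.59 -0.83] jaw deg -36.9 q [0.05 0.32 1.63 0.   1.19 0.7 ]
```

View pics/g5.png

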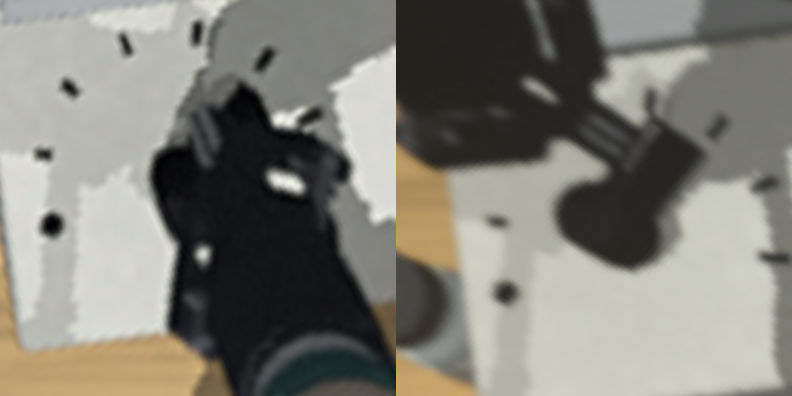

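Call:
{"op": "jog_arm", "data": {"targets": [[0.0,[-0.001,-0.001,0],0],[0.0,[0,0,0],0]]}}

```text
clock: 30.95
position: [0.5649, 0.1003, 0.1746]
ee_rot: [0.317, -0.315, 0.633, -0.632]
contact_force: [3.3, 4.1, -1.9]
width: -0.0003
```

Call:
{"op": "jog_arm", "data": {"targets": [[0.0,[-0.001,-0.001,0],0],[0.0,[0,0,0],0]]}}

```text
clock: 31.2
position: [0.5647, 0.1, 0.1747]
ee_rot: [0.318, -0.314, 0.633, -0.632]
contact_force: [4.9, 5.0, -2.8]
width: -0.0002
```

Call:
{"op": "jog_arm", "data": {"targets": [[0.0,[0.003,0.006,0],0],[0.0,[0.003,0.008,0],0],[0.0,[0,0,0.04],0],[0.0,[0,0,0.05],0],[0.0,[0.02,0,0.05],0.1],[0.0,[0.03,-0.01,0],0.18],[0.0,[0,0,0],0.18],[0.0,[0,0,0],0]]}}

```text
clock: 32.2
position: [0.6186, 0.1024, 0.3141]
ee_rot: [0.451, -0.452, 0.544, -0.544]
contact_force: [0.6, -0.0, 0.3]
width: -0.0001
```

```bash
sed -i 's/^AX=.*/AX=np.array([.521,.112])/' h.py; python3 wl.py wr5; python3 lz.py g6
```

```text
t 32.2 pos [0.6186 0.1024 0.3141] F [ 0.63 -0.03  0.32] jaw deg -10.7 q [ 0.05  0.33  1.27 -0.    1.55  0.24]
30 185 -30.4 click 4.77
40 186 -31.9 click 4.82
50 182 -33.0 click 4.86
60 182 -33.7 click 4.88
t 32.25 pos [0.6185 0.1025 0.3142] F [-0.13 -0.54  0.4 ] jaw deg -10.7 q [ 0.05  0.33  1.27 -0.    1.55  0.24]
```

View pics/wr5.png

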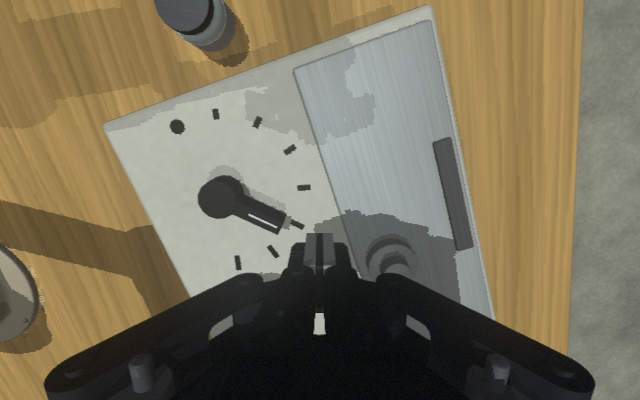

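View pics/g6.png

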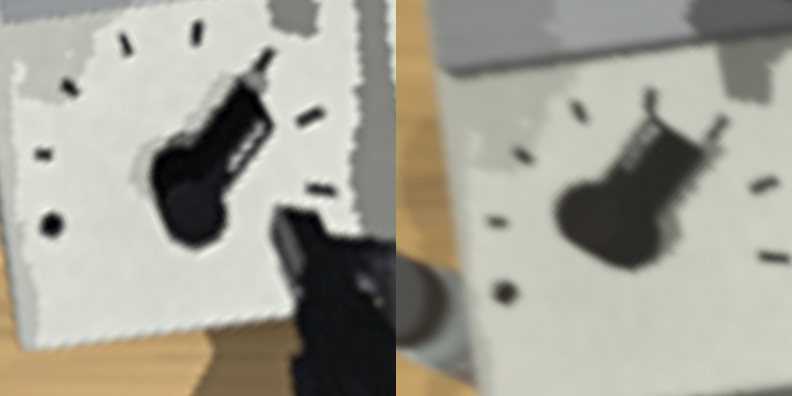

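Run:
```python
from h import *
for c in ["scene","side"]:
    p,d=get_image(c); cm=camera_model(c)
    for q in spot_point("start_top",c)[:2]: print(c,q["score"],np.round(w(c,q["position"],z=.162),4))
    T=np.array(cm["world_from_camera"]);K=np.array(cm["mtx"])
    v,u=np.mgrid[0:400,0:640]; P=np.stack([(u-K[0,2])/K[0,0]*d,-(v-K[1,2])/K[1,1]*d,-d],-1)@T[:3,:3].T+T[:3,3]
    m=(P[...,2]>.158)&(P[...,2]<.166)&(np.hypot(P[...,0]-.518,P[...,1]+.065)<.03)&(d>0)
    print(m.sum(),P[m].mean(0),np.ptp(P[m],0))
st()
```

```text
scene 0.67 [ 0.5111 -0.0677  0.162 ]
96 [ 0.5210029  -0.06222188  0.16118291] [0.03408332 0.03386314 0.00645705]
side 0.5 [ 0.5204 -0.0583  0.162 ]
197 [ 0.51784656 -0.06674977  0.16189437] [0.03431493 0.03490714 0.00740308]
t 32.55 pos [0.6186 0.1026 0.3146] F [ 0.65 -0.5  -0.16] jaw deg -10.6 q [ 0.05  0.33  1.27 -0.    1.55  0.24]
```

Call:
{"op": "jog_arm", "data": {"targets": [[0.0,[-0.02,-0.035,0],0],[0.0,[-0.025,-0.042,0],0],[0.0,[-0.027,-0.045,0],0],[0.0,[-0.027,-0.045,-0.02],0],[0.0,[0,0,-0.04],0],[0.0,[0,0,-0.04],0],[0.0,[0,0,-0.015],0],[0.0,[0,0,0],0]]}}

```text
clock: 33.55
position: [0.5197, -0.0644, 0.1992]
ee_rot: [0.452, -0.452, 0.544, -0.543]
contact_force: [0.1, -0.4, 1.1]
width: 0.0
```

Run:
```python
from h import *
st(); o=[]
for c in ["scene","side"]:
    p,d=get_image(c); o.append(rect(c,p,z=.162,x0=.44,x1=.62,y0=-.15,y1=.22,s=1080))
save('h1.png',np.hstack(o))
```

```text
t 33.55 pos [ 0.5197 -0.0644  0.1992] F [ 0.1  -0.45  1.12] jaw deg -10.5 q [-0.26  0.23  1.69 -0.    1.22 -0.07]
```

View pics/h1.png

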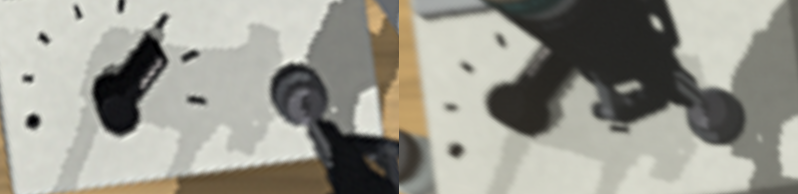

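The fingertips hang just above the button (scene view ~(300,105), lever still at bar 5 ~(160,30)). Pressing down in steps.

Call:
{"op": "jog_arm", "data": {"targets": [[0.0,[0,0,-0.015],0],[0.0,[0,0,-0.004],0],[0.0,[0,0,0],0]]}}

```text
clock: 34.02
position: [0.5196, -0.0644, 0.1802]
ee_rot: [0.452, -0.452, 0.544, -0.544]
contact_force: [0.0, -0.8, -0.7]
width: -0.0001
```

Call:
{"op": "jog_arm", "data": {"targets": [[0.0,[0,0,-0.004],0],[0.0,[0,0,-0.003],0],[0.0,[0,0,0],0]]}}

```text
clock: 34.4
position: [0.5203, -0.0646, 0.1738]
ee_rot: [-0.452, 0.452, -0.544, 0.544]
contact_force: [0.3, -0.1, 4.4]
width: 0.0002
```

Call:
{"op": "jog_arm", "data": {"targets": [[0.0,[0,0,-0.003],0],[0.0,[0,0,0],0],[0.0,[0,0,0],0]]}}

```text
clock: 34.78
position: [0.5203, -0.0646, 0.1728]
ee_rot: [-0.452, 0.451, -0.543, 0.545]
contact_force: [-3.2, 1.7, 13.6]
width: 0.0006
```

Call:
{"op": "jog_arm", "data": {"targets": [[0.0,[0,0,0.005],0],[0.0,[0,0,0.01],0],[0.0,[0,0,0.03],0],[0.0,[0,0,0.05],0],[0.0,[-0.04,0,0.05],0],[0.0,[-0.05,-0.04,0],0],[0.0,[-0.05,-0.04,0],0],[0.0,[0,0,0],0],[0.0,[0,0,0],0]]}}

```text
clock: 35.9
position: [0.3834, -0.1426, 0.3144]
ee_rot: [0.452, -0.451, 0.544, -0.544]
contact_force: [0.1, 0.9, 0.3]
width: -0.0002
```

Run:
```python
from h import *
s=st(); print(s['qd'].round(3)); o=[]
for c in ["scene","side"]:
    p,d=get_image(c); save('fin_'+c+'.png',p); o.append(rect(c,p,z=.171,x0=.42,x1=.62,y0=-.15,y1=.22,s=1080)); cm=camera_model(c)
    T=np.array(cm["world_from_camera"]);K=np.array(cm["mtx"])
    v,u=np.mgrid[0:400,0:640]; P=np.stack([(u-K[0,2])/K[0,0]*d,-(v-K[1,2])/K[1,1]*d,-d],-1)@T[:3,:3].T+T[:3,3]
    m=(np.hypot(P[...,0]-.519,P[...,1]+.065)<.011)&(d>0); print(c,'button z',np.median(P[m][:,2]))
save('fin.png',np.vstack(o))
```

```text
t 35.9 pos [ 0.3834 -0.1426  0.3144] F [0.13 0.87 0.32] jaw deg -10.6 q [-0.53 -0.01  1.69  0.    1.46 -0.34]
[ 0.03   0.017 -0.01   0.001 -0.004 -0.002]
scene button z 0.16101922190548312
side button z 0.16240712724735223
```

View pics/fin.png

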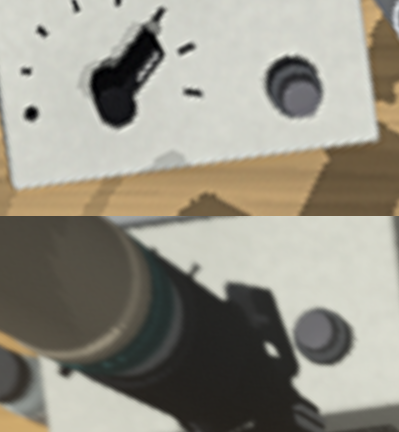

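View pics/fin_scene.png

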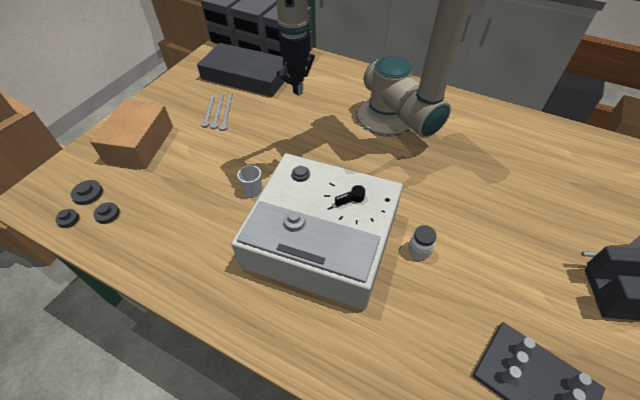

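```bash
python3 -c "
from rig import sign_off
print(sign_off())"
```

```text
the job is handed in; nothing more can be done
None
```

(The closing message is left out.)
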